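Clamp a ceramic tube on its stand with a U-bolt

ROBOT

A 7-joint arm with a two-finger parallel gripper is mounted at the origin on the work surface. World frame = base frame: x ahead of the robot, y to its left, z up, the work surface at z = 0. Lengths are in m, angles in rad, forces in N, time in s.
With the tool pointing down it reaches from about 0.4 to 0.875 m from the base axis. Payload 4.4 kg.
Tool frame: the origin (TCP) lies midway between the tips of the shut fingers; the grasp point (between the pads) lies manip.hold_point_z behind it (manip.hold_point_z is the distance from the TCP to the grasp point, in m); z points along the fingers, y is the direction in which the jaws open and shut (so a half turn about z gives the same grasp; the last joint's range is limited). The gripper opens to 85 mm and grips with 20 to 120 N. Pads are 22 mm wide; open, the fingers measure 114 mm over their backs; the gripper's body (76 mm by 85 mm) begins 54 mm behind the grasp point. The pads swing forward as they close: fully open they stand 13 mm farther back than shut.
Start: joints at [-1.363, 0.628, 0.038, 1.517, -0.027, 0.996, -0.02], TCP at [0.176, 0.626, 0.231] pointing down, gripper open.
Joint ranges: [-3.06, 3.06], [-0.37, 2.12], [-1.25, 1.32], [0.18, 2.47], [-1.1, 4.24], [0.23, 1.98], [-2.94, 2.94]. Speed limits (rad/s): [2.57, 2.57, 3.14, 3.14, 3.14, 3.14, 3.14].

INTERFACE

Orientations are given as a unit quaternion [w, x, y, z].
In Python, from station import manip gives the robot as it stands. The module is installed in compiled form; this text tells all that it offers.
- The arm moves only by the tool servo_tool, never from a script. Its argument "moves" is a list that holds one entry, the list of rows, each a list of 5 numbers: the shift along the tool's x, y, z in cm, then the turn about the tool's z in rad, then the closure, from -1 (fully open) to 1 (shut), so that 0 is half open. A call has 1 to 8 rows; each row is the pose to reach, as a shift and turn from the pose measured when the call began, along the tool's axes at that moment; what a row does not reach only later rows make up. A row lasts 1/12 s, in which the tool goes at most 41.7 mm and 7.16 degrees, less where a joint would pass 70% of its speed; a pose out of reach is approached as far as the arm can. A call with a gripper value outside its range is refused whole. The fingers move at their own pace and stop on an object; "grip_force" is the grip in N (left out, the last holds). Time passes only in rows, so rows that repeat a pose let the fingers close. It gives the time, the measured TCP pose, the force and the opening at its end, in the units of the state.
- manip.sense(): the state, without advancing time (a new reading comes with each control period).
- manip.read_camera(name): name is "scene" or "side" or "wrist"; returns a dict with "img" (400x640x3 uint8, blue, green, red), "K" (3x3 intrinsics, pixels), "origin" and "orientation" of the camera in the world. Camera axes: x right, y down, z forward; pixel columns grow to the right and rows downward; lengths in m; the calibration is good to about 2 mm. A picture is of the moment at which its call begins. There is no depth.
- manip.job_done(): hands the job in, once; it reports no verdict.
The state is a dict: "clock": time; "q": joint angles; "qd": joint speeds; "tau": joint torques, N m; "tool_pos": TCP position; "eef_rot": TCP orientation; "ft_force": force on the tool from outside, world axes, zero at the start; "moment": the same for the moment, N m; "opening": finger opening in m.
Only numpy, scipy, OpenCV 4.12 (cv2) and the standard library are available. Lean on these libraries where they do the work, as an engineer would, in place of code of your own. Each camera call takes 0.05 s, during which the arm holds its last target.

TASK

On the lab bench, take the wide U-bolt out of its wooden stand, bring it down astride the white ceramic tube and pass both of its legs through the two holes of the plate under the tube; the plate may sit anywhere in its slide, so feel for the holes. Then press the U-bolt straight down until the stiff saddle with the tube has gone fully down to its stop, and let go. The tube is brittle: never bear on the tube or its stand with the U-bolt with more than 30 N, and leave everything else where it is.

Things in the scene. Friction and masses are not known exactly. Their poses are not given: they have to be found in the camera images.
- ubolt_grip (a point): Centre of the grip lug on the bow of the wide U-bolt (loose, 90 g). Axes: z up the lug, x across the two legs, y normal to the U. The lug is a black block 26 (x) by 12 (y) by 36 mm high (z); grasp it across its 12 mm, fingers closing along y. The leg tips lie 100 mm below this point, the underside of the bow 28 mm below. At the start this point is 105 mm above the table.
- ubolt_bow (a point): Middle of the underside of the wide U-bolt's rubber-sleeved bow, which comes to bear on the tube; 28 mm below the lug's centre, same axes. The legs are 8 mm thick with flat, 1 mm chamfered tips 72 mm below this point, centre lines at x = -24 and +24 mm, inner gap 40 mm. The sleeve is 12 mm thick.
- stand_a: Fixed wooden block 84 x 40 x 45 mm high in whose two holes (40 mm deep, 1 mm play round the legs) the wide U-bolt stands upright, leaning up to 3 degrees; lift it straight up over 40 mm to free it. Origin: centre of the underside. The narrow U-bolt stands in a like block; the two may be swapped.
- small_ubolt: The narrow U-bolt, not to be used: same lug and height, but its legs are only 33 mm apart (centre lines). Origin at the level of the leg tips, midway between the legs.
- bracket: The clamp stand, fixed to the table: grey foot 150 (x) by 136 (y) by 10 mm high with two dark steel cheeks, inner faces at x = -51 and +51 mm, 62 mm high. Origin: centre of its underside, z up. A white ceramic tube (diameter 32, length 200 mm) lies along y over the origin on a cork saddle 28 (x) by 60 mm. The U-bolt's x axis goes along the stand's x axis, either way round.
- plate_mid (a point): Middle of the plate's slide, 60 mm above the table, axes as the stand. The plate, 101 (x) by 90 (y) by 12 mm thick, top at this height, has two through holes, diameter 10.5 mm, at x = -24 and +24 mm, both in the middle of its y. It is locked anywhere from y = -18 to +18 mm of this point, which is not measured: find the holes by eye or by sliding the leg tips on it along y.
- saddle (a joint): How far the saddle with the tube is pressed down (m): 0 is up (tube top 118 mm above the table), 0.016 is down on its stop (tube top 102 mm). Starts between 0 and 0.008. Stiff: about 9 N push it down, and it stays where it is left. With the U-bolt home on the stopped tube, the lug's centre is 130 mm above the table.
- flask: Round glass flask (90 mm wide) on a cork ring, 162 mm high, bystander; origin centre of its underside.
- beaker: Glass beaker, 72 mm wide, 85 mm high, bystander; origin centre of its underside.
- washbottle: White plastic bottle, 64 mm wide, 170 mm high, bystander; origin centre of its underside.
- jar: Amber jar, 60 mm wide, 85 mm high, bystander; origin centre of its underside.
- wrench: Steel wrench lying on the table, bystander.
- stopper: Black rubber stopper, 30 mm wide, 24 mm high, bystander; origin centre of its underside.

How it is judged:
By the outcome, as a careful person would: the job done as asked, in the order asked, and still so for the second after the job is handed in, with the robot touching nothing.
It also fails if it takes over 61 s, if anything falls off the work surface, if the arm or the gripper's body presses on something with over 40 N, if the wrist force passes 120 N, or if a joint passes its speed limit or range.

## Working session

There is one attempt and no reset: what is moved stays moved. The work goes in short steps, Python scripts to look and compute and a tool call to move; the robot and the scene stay as the last step left them, time stands still between calls to the robot, and variables do not carry over. Pictures are saved under pics/ and viewed, and the job is handed in when it is done.

Besides the shell and the picture viewer there is one more tool, called after "Emit:" by a JSON object that holds its "api" and its "payload". servo_tool: Moves the arm, as the interface text tells. Its arguments: {"type":"object","properties":{"moves":{"type":"array","items":{"type":"array","items":{"type":"array","items":{"type":"number"}}}},"grip_force":{"type":"number"}},"required":["moves"]}

```bash
mkdir -p pics; cat > h.py <<'E'
import numpy as np, cv2
from scipy.spatial.transform import Rotation as R
from station import manip
def rot(q): return R.from_quat([q[1],q[2],q[3],q[0]]).as_matrix()
def cam(n,save=None):
    c=manip.read_camera(n)
    if save: cv2.imwrite('pics/'+save,c['img'])
    d=dict(K=np.array(c['K']),o=np.array(c['origin']),R=rot(c['orientation']))
    np.savez('cam_%s.npz'%(save or n),**d)
    return c['img'],d
def load(n): return dict(np.load('cam_%s.npz'%n))
def ray(d,u,v):
    r=d['R']@np.linalg.inv(d['K'])@np.array([u,v,1.]); return d['o'],r/np.linalg.norm(r)
def atz(d,u,v,z):
    o,r=ray(d,u,v); return o+r*(z-o[2])/r[2]
def proj(d,p):
    c=d['K']@(d['R'].T@(np.asarray(p,float)-d['o'])); return c[:2]/c[2]
def tri(obs):
    A=np.zeros((3,3));b=np.zeros(3)
    for d,u,v in obs:
        o,r=ray(d,u,v);P=np.eye(3)-np.outer(r,r);A+=P;b+=P@o
    x=np.linalg.solve(A,b)
    return x,[np.round(proj(d,x)-[u,v],1) for d,u,v in obs]
def st():
    s=manip.sense(); print({k:np.round(s[k],4).tolist() for k in('clock','tool_pos','eef_rot','q','ft_force','moment','opening')})
    print(np.round(rot(s['eef_rot']),3).tolist(), manip.hold_point_z); return s
E
python3 - <<'E'
from h import *
for n in('scene','side','wrist'):
    i,d=cam(n,n+'0.png'); print(n,d['o'].round(3),d['R'].round(2).tolist(),d['K'].round(1).tolist())
st()
E
```

```text
scene [1.196 0.411 1.222] [[-0.55, 0.7, -0.46], [0.83, 0.46, -0.31], [-0.01, -0.55, -0.83]] [[384.9, 0.0, 321.2], [0.0, 384.9, 195.8], [0.0, 0.0, 1.0]]
side [0.487 0.965 0.636] [[-0.99, -0.03, 0.1], [-0.1, 0.49, -0.87], [-0.02, -0.87, -0.49]] [[368.4, 0.0, 322.1], [0.0, 368.4, 195.1], [0.0, 0.0, 1.0]]
wrist [0.103 0.646 0.373] [[0.27, 0.92, 0.28], [0.96, -0.26, -0.08], [-0.0, 0.29, -0.96]] [[284.5, 0.0, 325.2], [0.0, 284.5, 200.2], [0.0, 0.0, 1.0]]
{'clock': 0.15, 'tool_pos': [0.1756, 0.6254, 0.2306], 'eef_rot': [-0.0001, 0.1365, 0.9906, -0.0007], 'q': [-1.3628, 0.6292, 0.0384, 1.5181, -0.027, 0.9963, -0.02], 'ft_force': [0.2821, -0.4859, -0.3726], 'moment': [-0.0017, -0.0458, -0.0079], 'opening': 0.0856}
[[-0.963, 0.27, -0.0], [0.27, 0.963, -0.001], [0.0, -0.001, -1.0]] 0.0187
```

View pics/scene0.png

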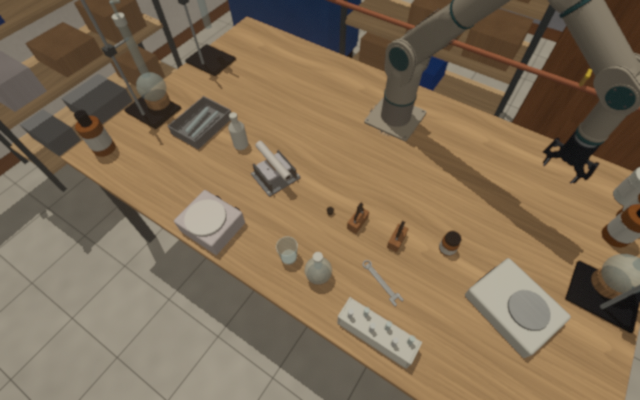

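View pics/side0.png

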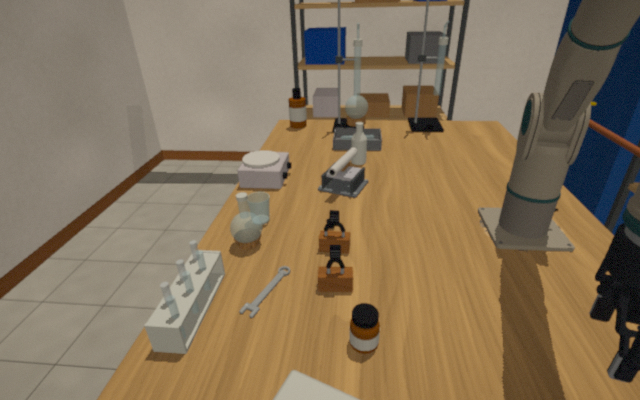

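View pics/wrist0.png

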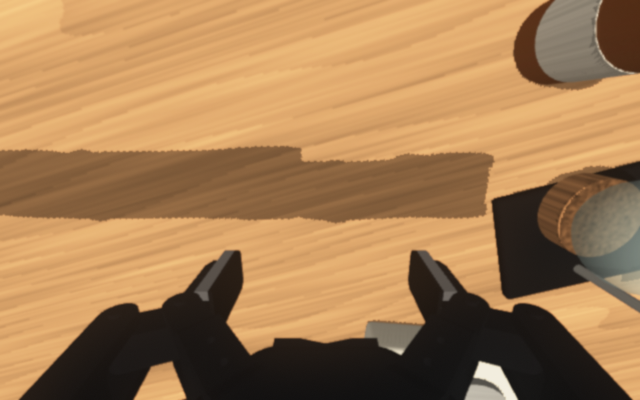

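```bash
python3 - <<'E'
from h import *
a=cv2.imread('pics/scene0.png'); b=cv2.imread('pics/side0.png')
A=cv2.resize(a[130:270,235:425],None,fx=4,fy=4,interpolation=cv2.INTER_CUBIC); cv2.imwrite('pics/z1.png',A)
B=cv2.resize(b[130:300,270:410],None,fx=3.5,fy=3.5,interpolation=cv2.INTER_CUBIC); cv2.imwrite('pics/z2.png',B)
s=load('scene0.png.npz'[:-4]);d=load('side0.png')
for n,p in (('blkA scene',(358,215)),('blkB',(398,236)),('brk',(275,172))): print(n,atz(s,*p,0.045).round(3))
for n,p in (('blk side far',(335,240)),('near',(335,275)),('brk',(343,180))): print(n,atz(d,*p,0.045).round(3))
E
```

```text
blkA scene [0.543 0.128 0.045]
blkB [0.54  0.285 0.045]
brk [ 0.552 -0.236  0.045]
blk side far [0.546 0.155 0.045]
near [0.536 0.295 0.045]
brk [ 0.542 -0.205  0.045]
```

View pics/z1.png

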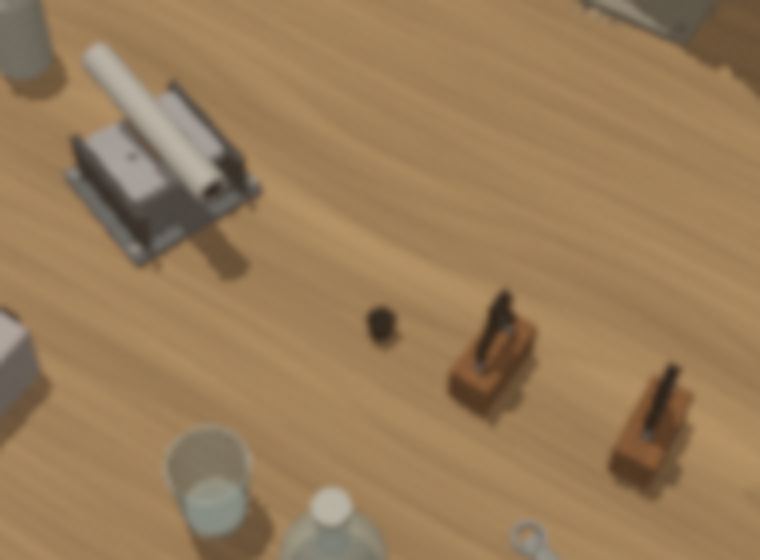

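View pics/z2.png

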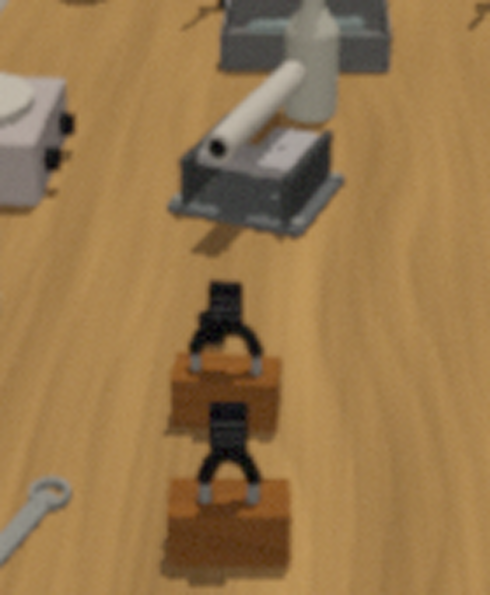

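Emit:
{"api": "servo_tool", "payload": {"moves": [[[-3,-2.25,-1,0,-1],[-6,-4.5,-2,0,-1],[-9,-6.75,-3,0,-1],[-12,-9,-4,0,-1],[-15,-11.25,-5,0,-1],[-18,-13.5,-6,0,-1],[-21,-15.75,-7,0,-1],[-24,-18,-8,0,-1]]]}}

```text
clock: 0.82
tool_pos: [0.3587, 0.3855, 0.3112]
eef_rot: [-0.0, 0.136, 0.991, -0.001]
ft_force: [-0.1, 0.8, 0.3]
opening: 0.0853
```

Emit:
{"api": "servo_tool", "payload": {"moves": [[[-3,-2.25,0,0,-1],[-6,-4.5,0,0,-1],[-9,-6.75,0,0,-1],[-12,-9,0,0,-1],[-15,-11.25,0,0,-1],[-18,-13.5,0,0,-1],[-21,-15.75,0,0,-1],[-24,-18,0,0,-1]]]}}

```text
clock: 1.48
tool_pos: [0.5418, 0.1457, 0.3114]
eef_rot: [-0.0, 0.136, 0.991, -0.001]
ft_force: [1.2, 1.3, -0.3]
opening: 0.0853
```

```bash
python3 - <<'E'
from h import *
st()
for n in('wrist','side'):
    i,d=cam(n,n+'1.png'); print(n,d['o'].round(3))
E
```

```text
{'clock': 1.4833, 'tool_pos': [0.5418, 0.1457, 0.3114], 'eef_rot': [-0.0004, 0.1364, 0.9907, -0.0009], 'q': [-0.4162, 0.4211, 0.1518, 1.664, -0.0694, 1.0633, 1.0536], 'ft_force': [1.18, 1.2858, -0.3245], 'moment': [-0.0367, -0.041, 0.0251], 'opening': 0.0853}
[[-0.963, 0.27, -0.001], [0.27, 0.963, -0.002], [0.001, -0.002, -1.0]] 0.0187
wrist [0.47  0.166 0.454]
side [0.487 0.965 0.636]
```

View pics/wrist1.png

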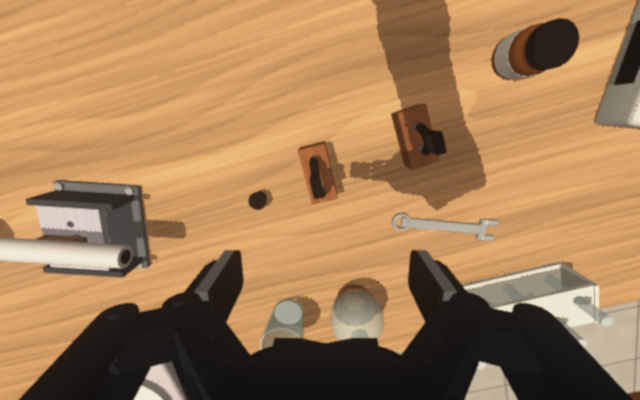

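```bash
python3 - <<'E'
from h import *
w=load('wrist1.png')
print(atz(w,318,175,.045).round(3),atz(w,418,140,.045).round(3),atz(w,90,230,.06).round(3))
print(proj(w,[.5418,.1457,0.045]), w['R'].round(3).tolist())
a=cv2.imread('pics/wrist1.png'); cv2.imwrite('pics/z3.png',cv2.resize(a[90:220,230:370],None,fx=5,fy=4.5,interpolation=cv2.INTER_CUBIC)[:600])
cv2.imwrite('pics/z4.png',cv2.resize(a[170:285,10:165],None,fx=5,fy=5,interpolation=cv2.INTER_CUBIC))
E
```

```text
[0.55  0.132 0.045] [0.54  0.282 0.045] [ 0.535 -0.219  0.06 ]
[325.73076234 167.36337984] [[0.271, 0.921, 0.28], [0.963, -0.259, -0.081], [-0.002, 0.292, -0.957]]
```

View pics/z3.png

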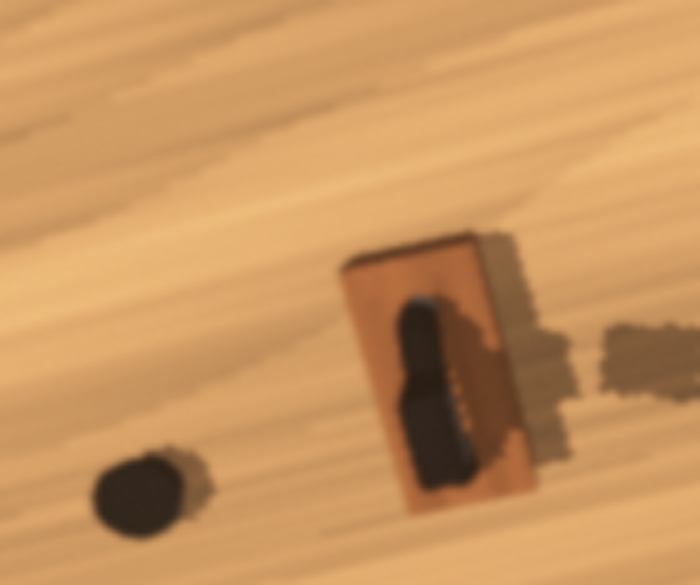

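View pics/z4.png

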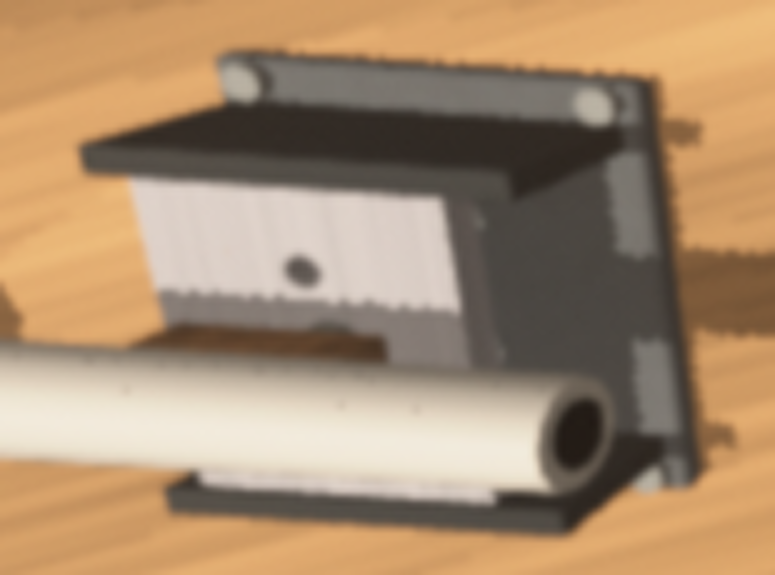

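```bash
python3 - <<'E'
from h import *
w=load('wrist1.png'); s=load('scene0.png'); d=load('side0.png')
c=[(298.4,150),(324.4,142.2),(337,198.9),(312.4,204.4)]
P=np.array([atz(w,*p,.045) for p in c]);print(P.round(4).tolist(),P.mean(0).round(4))
for i in range(4):
    e=P[(i+1)%4]-P[i];print(np.linalg.norm(e).round(4),np.degrees(np.arctan2(e[1],e[0])).round(1))
# bracket: cheek top edges z=.062 (near the camera), hole z=.06
off=lambda u,v:(10+u/5,170+v/5)
for n,p,z in (('cheekA out L',(82,150),.062),('cheekA out R',(512,193),.062),('cheekB L',(168,490),.062),('cheekB R',(570,528),.062),('hole',(303,271),.060),('footTR',(655,78),.01),('footBR',(700,480),.01),('footTL',(220,55),.01)):
    print(n,atz(w,*off(*p),z).round(4))
# hole in scene: z1 crop (132,156)/4 + (235,130); side z2 (282,147)/3.5+(270,130)
print('scene hole',atz(s,235+132/4,130+156/4,.06).round(4),'side hole',atz(d,270+282/3.5,130+147/3.5,.06).round(4))
E
```

```text
[[0.5072, 0.1149, 0.045], [0.5067, 0.1536, 0.045], [0.5924, 0.149, 0.045], [0.5907, 0.111, 0.045]] [0.5492 0.1322 0.045 ]
0.0387 90.7
0.0859 -3.1
0.038 -92.5
0.0837 177.3
cheekA out L [ 0.4676 -0.2822  0.062 ]
cheekA out R [ 0.5131 -0.1689  0.062 ]
cheekB L [ 0.5722 -0.3191  0.062 ]
cheekB R [ 0.6183 -0.2047  0.062 ]
hole [ 0.5186 -0.2424  0.06  ]
footTR [ 0.496  -0.1501  0.01  ]
footBR [ 0.6329 -0.2008  0.01  ]
footTL [ 0.4514 -0.281   0.01  ]
scene hole [ 0.5632 -0.2585  0.06  ] side hole [ 0.5164 -0.2407  0.06  ]
```

Emit:
{"api": "servo_tool", "payload": {"moves": [[[-0.5,-0.5,3,-0.1,-1],[-1.1,-1.1,6,-0.2,-1],[-1.1,-1.1,8,-0.223,-1],[-1.1,-1.1,8,-0.223,-1],[-1.1,-1.1,8,-0.223,-1]]]}}

```text
clock: 2.0
tool_pos: [0.5515, 0.1256, 0.2308]
eef_rot: [-0.0, 0.031, 1.0, -0.003]
ft_force: [1.1, -0.4, 1.4]
opening: 0.0855
```

```bash
python3 - <<'E'
from h import *
st()
for n in('wrist','side','scene'):
    i,d=cam(n,n+'2.png')
    if n=='wrist': print(proj(d,[.549,.132,.105]),proj(d,[.549,.132,.123]),proj(d,[.549,.132,.045]))
    if n=='side': z=cv2.resize(i[190:270,300:370],None,fx=7,fy=7,interpolation=cv2.INTER_CUBIC); cv2.imwrite('pics/z5.png',z)
    if n=='scene': z=cv2.resize(i[190:245,330:385],None,fx=10,fy=10,interpolation=cv2.INTER_CUBIC); cv2.imwrite('pics/z6.png',z)
E
```

```text
{'clock': 2.0, 'tool_pos': [0.5515, 0.1256, 0.2308], 'eef_rot': [-0.0003, 0.0312, 0.9995, -0.0033], 'q': [-0.339, 0.5092, 0.0929, 1.7583, -0.0506, 0.8789, 1.2829], 'ft_force': [1.1111, -0.4119, 1.3533], 'moment': [0.0207, -0.0533, 0.0209], 'opening': 0.0855}
[[-0.998, 0.062, -0.001], [0.062, 0.998, -0.007], [0.0, -0.007, -1.0]] 0.0187
[332.56955859 190.56643901] [332.92703448 195.66944246] [331.64325884 177.34341903]
```

View pics/wrist2.png

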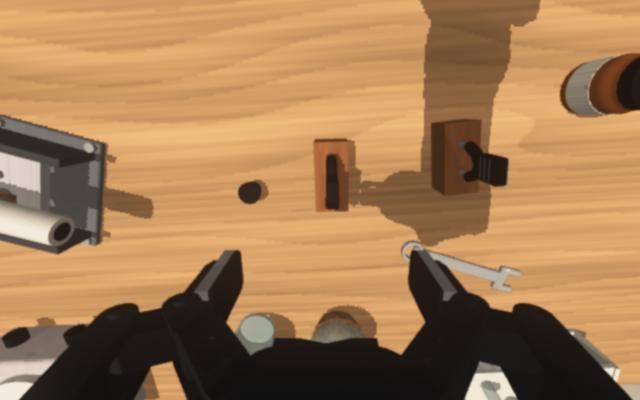

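View pics/z5.png

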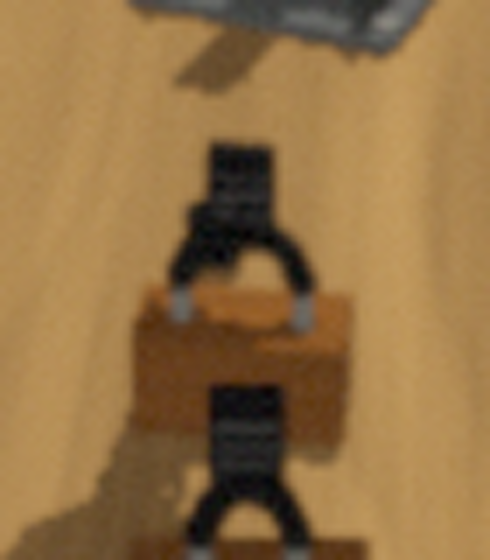

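View pics/z6.png

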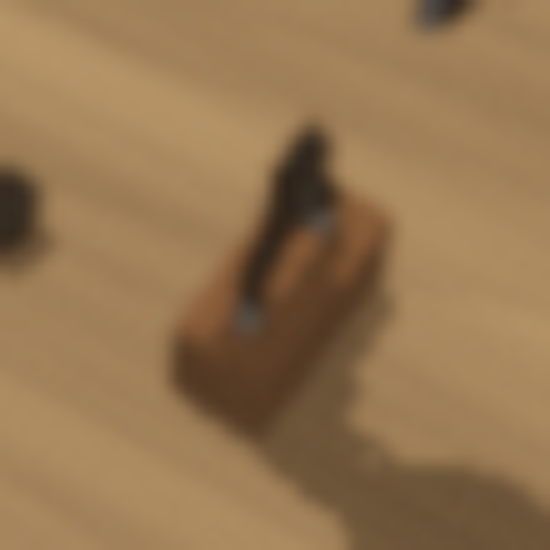

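```bash
python3 - <<'E'
from h import *
a=cv2.imread('pics/wrist2.png'); z=cv2.resize(a[130:220,300:370],None,fx=8,fy=6.6,interpolation=cv2.INTER_CUBIC)
z=np.clip(z.astype(float)*1.6,0,255).astype('uint8'); cv2.imwrite('pics/z7.png',z)
E
```

```text
(no output)
```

View pics/z7.png

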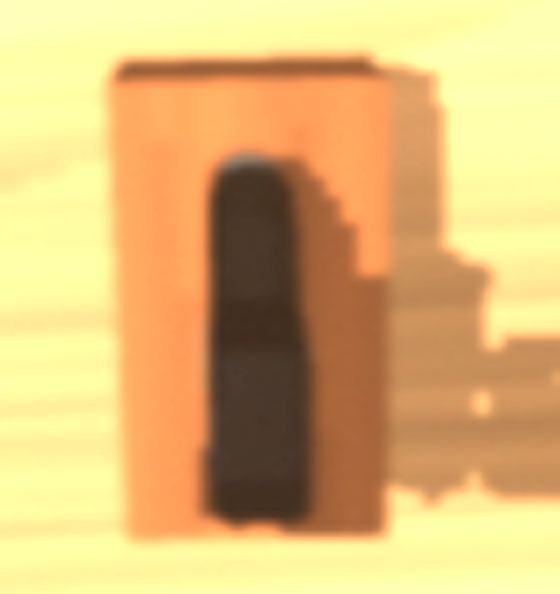

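Emit:
{"api": "servo_tool", "payload": {"moves": [[[0.3,0.7,2,0,-1],[0.3,0.7,5,0,-1],[0.3,0.7,8,0,-1],[0.3,0.7,9,0,-1],[0.3,0.7,9,0,-1],[0.3,0.7,9,0,-1]]]}}

```text
clock: 2.65
tool_pos: [0.5519, 0.1333, 0.1441]
eef_rot: [0.003, 0.031, 1.0, -0.002]
ft_force: [-0.0, 0.4, 1.1]
opening: 0.0853
```

```bash
python3 - <<'E'
from h import *
st()
i,d=cam('wrist','wrist3.png')
print([proj(d,[.549+a,.132+b,.123]).round(1).tolist() for a in(-.013,.013) for b in(-.006,.006)])
E
```

```text
{'clock': 2.65, 'tool_pos': [0.5519, 0.1333, 0.1441], 'eef_rot': [0.0031, 0.0307, 0.9995, -0.0025], 'q': [-0.3416, 0.6222, 0.0786, 1.8425, -0.0628, 0.6749, 1.2806], 'ft_force': [-0.0288, 0.4453, 1.0667], 'moment': [-0.0193, -0.0041, 0.0299], 'opening': 0.0853}
[[-0.998, 0.061, 0.006], [0.061, 0.998, -0.005], [-0.006, -0.005, -1.0]] 0.0187
[[312.1, 215.0], [331.7, 213.9], [315.2, 253.1], [333.9, 252.1]]
```

View pics/wrist3.png

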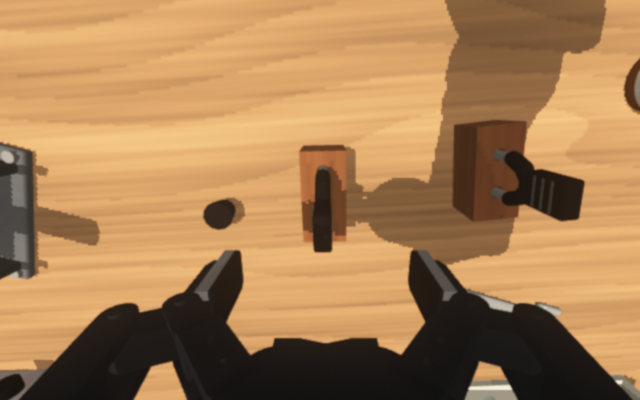

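Emit:
{"api": "servo_tool", "payload": {"grip_force": 30, "moves": [[[0.25,-0.1,2.5,0,-1],[0.25,-0.1,4.5,0,-1],[0.25,-0.1,5.4,0,-1],[0.25,-0.1,5.4,0,-1],[0.25,-0.1,5.4,0,-1],[0.25,-0.1,5.4,0,0.4]]]}}

```text
clock: 3.2
tool_pos: [0.5516, 0.1325, 0.0923]
eef_rot: [0.005, 0.031, 1.0, -0.002]
ft_force: [0.4, 0.0, -0.0]
opening: 0.0752
```

Emit:
{"api": "servo_tool", "payload": {"moves": [[[0,0,0,0,0.5],[0,0,0,0,0.6],[0,0,0,0,1],[0,0,0,0,1],[0,0,0,0,1],[0,0,0,0,1]]]}}

```text
clock: 3.7
tool_pos: [0.5517, 0.1323, 0.0926]
eef_rot: [0.005, 0.031, 1.0, -0.002]
ft_force: [-0.7, -0.8, 3.1]
opening: 0.0118
```

```bash
python3 - <<'E'
from h import *
st()
i,d=cam('wrist','wrist4.png')
i,d=cam('side','side4.png')
cv2.imwrite('pics/z8.png',cv2.resize(i[170:270,280:390],None,fx=6,fy=6,interpolation=cv2.INTER_CUBIC))
E
```

```text
{'clock': 3.7, 'tool_pos': [0.5517, 0.1323, 0.0926], 'eef_rot': [0.0054, 0.0309, 0.9995, -0.0019], 'q': [-0.333, 0.6981, 0.068, 1.881, -0.0699, 0.5556, 1.287], 'ft_force': [-0.7441, -0.7567, 3.1015], 'moment': [-0.0944, 0.1358, -0.0219], 'opening': 0.0118}
[[-0.998, 0.062, 0.011], [0.062, 0.998, -0.004], [-0.011, -0.003, -1.0]] 0.0187
```

View pics/z8.png

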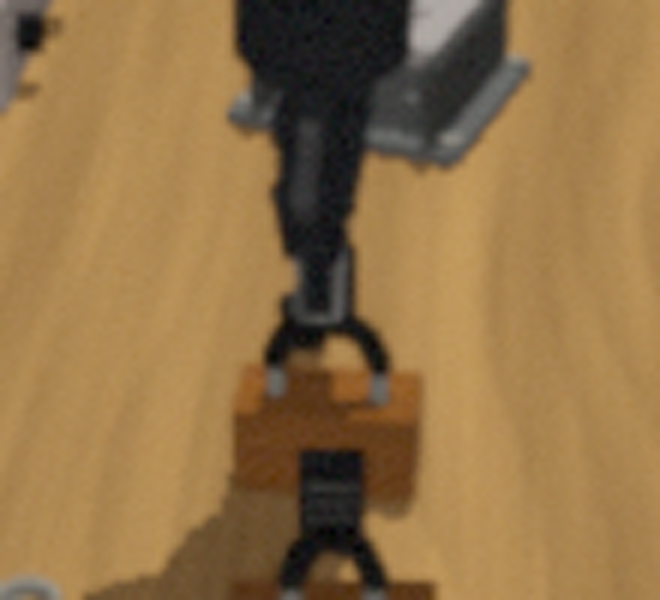

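View pics/wrist4.png

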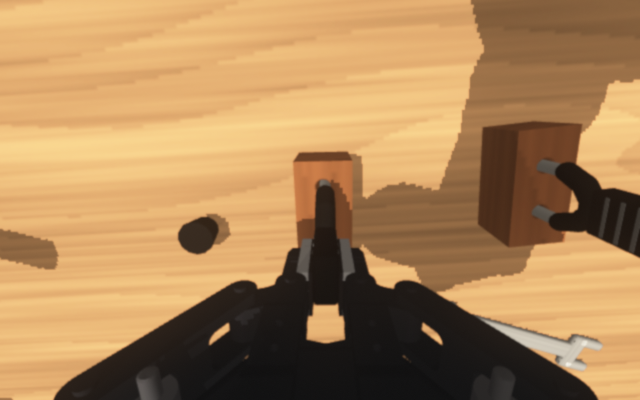

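Emit:
{"api": "servo_tool", "payload": {"grip_force": 80, "moves": [[[0,0,0,0,1],[0,0,0,0,1],[0,0,-1,0,1],[0,0,-2,0,1],[0,0,-3,0,1],[0,0,-4,0,1],[0,0,-5,0,1],[0,0,-6,0,1]]]}}

```text
clock: 4.47
tool_pos: [0.5512, 0.1327, 0.154]
eef_rot: [0.006, 0.031, 1.0, -0.002]
ft_force: [-1.0, 0.6, -0.3]
opening: 0.0106
```

Emit:
{"api": "servo_tool", "payload": {"moves": [[[0,0,-2,0,1],[0,0,-4,0,1],[0,0,-6,0,1],[0,0,-7,0,1],[0,0,-7,0,1],[0,0,-7,0,1]]]}}

```text
clock: 4.97
tool_pos: [0.5504, 0.133, 0.2243]
eef_rot: [0.006, 0.031, 1.0, -0.002]
ft_force: [-0.6, 0.5, -1.2]
opening: 0.0111
```

```bash
python3 - <<'E'
from h import *
st()
for n in('wrist','scene','side'):
    i,d=cam(n,n+'5.png')
    p=proj(d,[.55,.132,.18]).astype(int); print(n,p)
    u,v=np.clip(p[0]-50,0,540),np.clip(p[1]-50,0,300)
    print(u,v)
    if n!='wrist': cv2.imwrite('pics/z9%s.png'%n,cv2.resize(i[v:v+100,u:u+100],None,fx=6,fy=6,interpolation=cv2.INTER_CUBIC))
E
```

```text
{'clock': 4.9667, 'tool_pos': [0.5504, 0.133, 0.2243], 'eef_rot': [0.006, 0.0308, 0.9995, -0.0016], 'q': [-0.3526, 0.5115, 0.0929, 1.7763, -0.0519, 0.8457, 1.2715], 'ft_force': [-0.5756, 0.4773, -1.2079], 'moment': [0.0251, -0.0138, 0.0535], 'opening': 0.0111}
[[-0.998, 0.062, 0.012], [0.062, 0.998, -0.003], [-0.012, -0.003, -1.0]] 0.0187
wrist [324 223]
274 173
scene [361 195]
311 145
side [333 191]
283 141
```

View pics/wrist5.png

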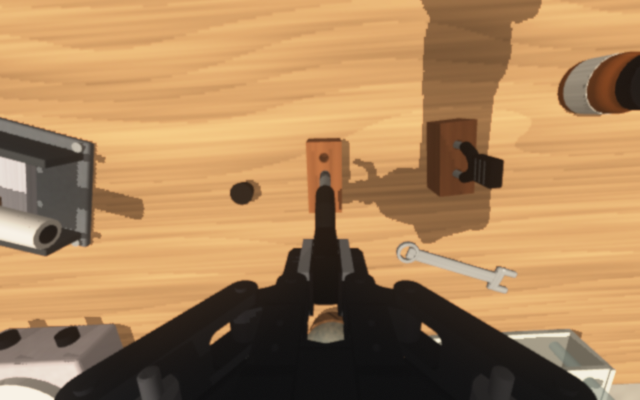

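View pics/z9side.png

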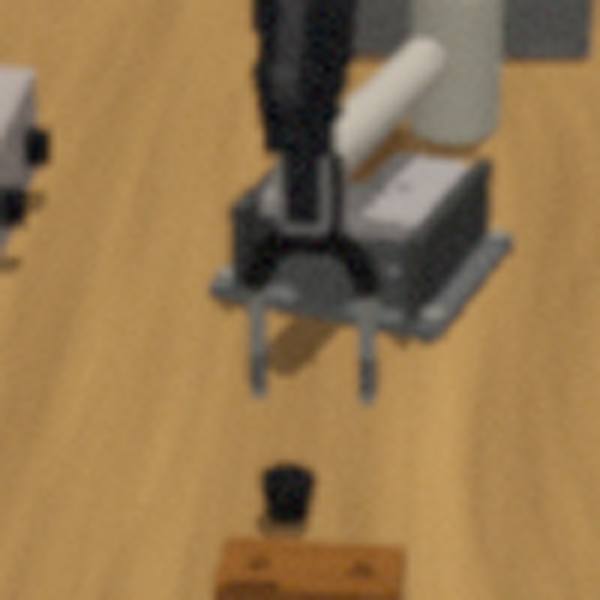

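View pics/z9scene.png

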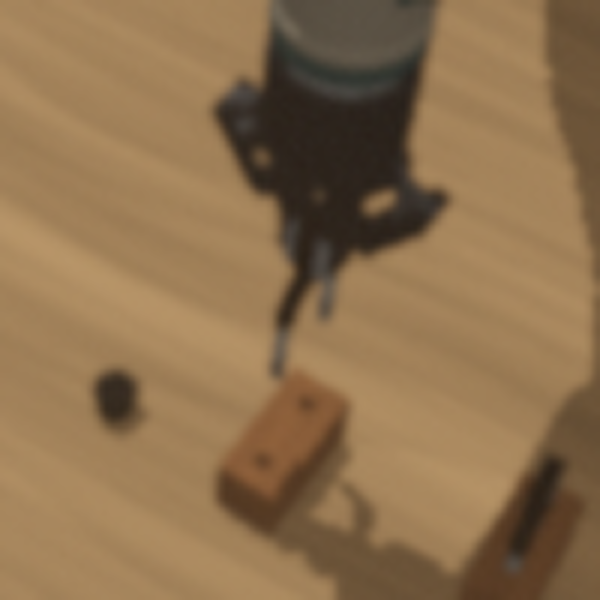

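```bash
python3 - <<'E'
from h import *
s=load('scene5.png');d=load('side5.png')
a,ra=tri([(s,311+278/6,145+375/6),(d,283+258/6,141+397/6)])
b,rb=tri([(s,311+325/6,145+318/6),(d,283+367/6,141+402/6)])
print(a.round(4),ra,b.round(4),rb,np.linalg.norm(a-b),np.degrees(np.arctan2(*(a-b)[[1,0]])))
print('mid',(a+b)/2)
E
```

```text
[0.5698 0.1331 0.1349] [array([-0. ,  0.3]), array([ 0.3, -0.2])] [0.5222 0.1358 0.1352] [array([-0. ,  0.1]), array([ 0.1, -0.1])] 0.0476804865207311 -3.171907642520417
mid [0.54602224 0.134462   0.13504532]
```

Emit:
{"api": "servo_tool", "payload": {"moves": [[[-0.1,-3,-0.5,0.05,1],[-0.3,-6.5,-1,0.1,1],[-0.4,-10,-1.5,0.15,1],[-0.5,-13.5,-2,0.2,1],[-0.7,-17,-2,0.25,1],[-0.8,-20.5,-2,0.298,1],[-1,-24,-2,0.298,1],[-1,-26,-2,0.298,1]]]}}

```text
clock: 5.78
tool_pos: [0.5421, -0.1323, 0.2428]
eef_rot: [0.004, 0.181, 0.983, -0.003]
ft_force: [-0.1, -0.3, -0.4]
opening: 0.0112
```

Emit:
{"api": "servo_tool", "payload": {"moves": [[[0,0,0,0,1],[0,0,0,0,1]]]}}

```text
clock: 5.95
tool_pos: [0.5409, -0.1342, 0.2416]
eef_rot: [0.003, 0.183, 0.983, -0.003]
ft_force: [0.8, 0.2, -0.2]
opening: 0.0103
```

```bash
python3 - <<'E'
from h import *
st()
for n in('wrist','scene','side'):
    i,d=cam(n,n+'6.png')
i=cv2.imread('pics/wrist6.png')
cv2.imwrite('pics/w6.png',cv2.resize(i[100:300,60:330],None,fx=2.96,fy=3,interpolation=cv2.INTER_CUBIC))
E
```

```text
{'clock': 5.95, 'tool_pos': [0.5409, -0.1342, 0.2416], 'eef_rot': [0.0028, 0.1832, 0.9831, -0.0033], 'q': [0.0582, 0.4858, 0.1944, 1.7771, -0.1087, 0.8835, 1.5015], 'ft_force': [0.7777, 0.1929, -0.2299], 'moment': [0.08, -0.0238, 0.0067], 'opening': 0.0103}
[[-0.933, 0.36, 0.004], [0.36, 0.933, -0.008], [-0.007, -0.006, -1.0]] 0.0187
```

View pics/wrist6.png

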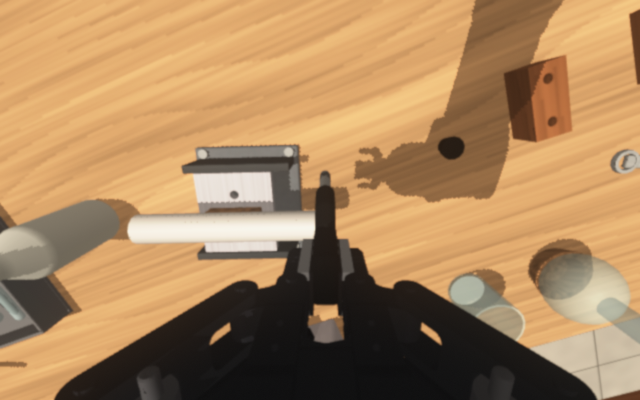

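View pics/scene6.png

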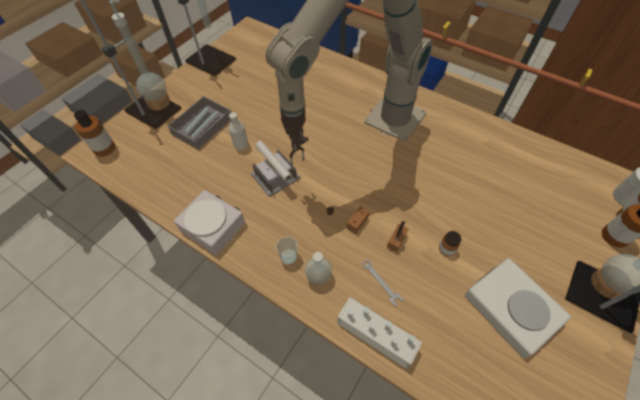

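```bash
python3 - <<'E'
from h import *
i=cv2.imread('pics/wrist6.png')
cv2.imwrite('pics/w6.png',cv2.resize(i[135:270,120:345],None,fx=3.55,fy=4.4,interpolation=cv2.INTER_CUBIC))
w=load('wrist6.png');print('bottle base',atz(w,105,215,0).round(3), 'end', atz(w,130,228,.1).round(3))
E
```

```text
bottle base [ 0.488 -0.456  0.   ] end [ 0.506 -0.348  0.1  ]
```

View pics/w6.png

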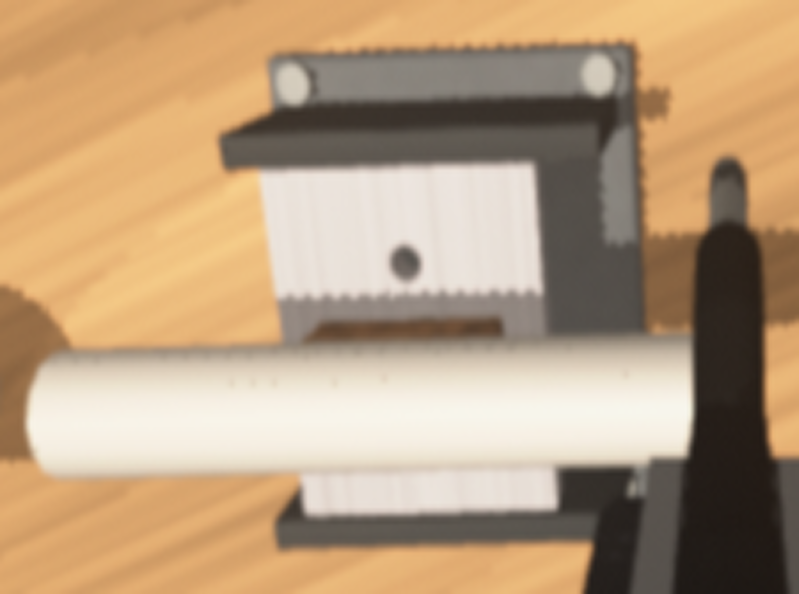

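```bash
python3 - <<'E'
from h import *
w=load('wrist6.png')
f=lambda x,y,z:atz(w,120+x/3.55,135+y/4.4,z)
ang=lambda a,b:np.degrees(np.arctan2(b[1]-a[1],b[0]-a[0])).round(2)
def L(n,a,b,z):
    A,B=f(*a,z),f(*b,z);print(n,A.round(4),B.round(4),np.linalg.norm(A-B).round(4),ang(A,B))
L('cheekA out',(222,138),(600,125),.062)
L('cheekA in',(225,168),(600,150),.062)
L('cheekB in',(280,522),(600,513),.062)
L('cheekB out',(280,547),(590,541),.062)
L('plate R',(535,162),(558,508),.06)
L('plate L',(261,172),(303,515),.06)
L('foot R',(632,45),(645,325),.01)
L('foot top',(272,57),(632,45),.01)
for z in(.094,.102):
  L('tube up',(60,352),(690,335),z)
  L('tube lo',(55,478),(690,460),z)
print('hole',f(405,263,.06))
# midline between cheeks
A=[f(225,168,.062),f(600,150,.062),f(280,522,.062),f(600,513,.062)]
x=np.array([np.cos(np.radians(-20.5)),np.sin(np.radians(-20.5))]);y=np.array([-x[1],x[0]])
print([ (float(p[:2]@x),float(p[:2]@y)) for p in A], f(405,263,.06)[:2]@x, f(405,263,.06)[:2]@y)
s=load('scene0.png')
h=atz(s,235+132/4,130+156/4,.06)[:2]; print('far hole',h,h@x,h@y)
h=f(405,263,.06)[:2]; print('predicted mid',h+.024*x)
E
```

```text
cheekA out [ 0.467  -0.2823  0.062 ] [ 0.5078 -0.167   0.062 ] 0.1223 70.49
cheekA in [ 0.4743 -0.2853  0.062 ] [ 0.5138 -0.1696  0.062 ] 0.1223 71.14
cheekB in [ 0.5722 -0.3187  0.062 ] [ 0.6103 -0.2113  0.062 ] 0.114 70.45
cheekB out [ 0.5793 -0.3226  0.062 ] [ 0.6173 -0.2182  0.062 ] 0.1112 70.02
plate R [ 0.5094 -0.1911  0.06  ] [ 0.6044 -0.2253  0.06  ] 0.101 -19.79
plate L [ 0.4795 -0.276   0.06  ] [ 0.5738 -0.3113  0.06  ] 0.1007 -20.54
foot R [ 0.4962 -0.1565  0.01  ] [ 0.5787 -0.1856  0.01  ] 0.0875 -19.46
foot top [ 0.4517 -0.2813  0.01  ] [ 0.4962 -0.1565  0.01  ] 0.1326 70.39
tube up [ 0.4964 -0.3381  0.094 ] [ 0.5616 -0.156   0.094 ] 0.1934 70.28
tube lo [ 0.5253 -0.3583  0.094 ] [ 0.5928 -0.1685  0.094 ] 0.2015 70.43
tube up [ 0.4956 -0.3317  0.102 ] [ 0.5591 -0.1546  0.102 ] 0.1881 70.28
tube lo [ 0.5238 -0.3514  0.102 ] [ 0.5895 -0.1668  0.102 ] 0.1959 70.43
hole [ 0.51897344 -0.24316377  0.06      ]
[(0.5441792858462082, -0.1011689529341722), (0.5406722337924417, 0.021064690916735164), (0.6475753840028908, -0.09818011071030745), (0.6456866239684957, 0.015853576787553184)] 0.5712657319705009 -0.046016408137631463
far hole [ 0.56315933 -0.2585218 ] 0.618031924284663 -0.044927627287728
predicted mid [ 0.54145357 -0.25156874]
```

```bash
cat >> h.py <<'E'
R5=rot([0.006,0.0308,0.9995,-0.0016])
TIP=R5.T@(np.array([.5460,.1345,.1350])-np.array([.5504,.133,.2243]))
YAW=np.radians(-19.8); BX=np.array([np.cos(YAW),np.sin(YAW)]);BY=np.array([-BX[1],BX[0]])
def goto(tipxyz,yawy=None):
    s=manip.sense();Rm=rot(s['eef_rot']);p=np.array(s['tool_pos'])
    now=p+Rm@TIP
    ya=np.degrees(np.arctan2(Rm[1,1],Rm[0,1]))
    t=np.radians(ya-yawy) if yawy is not None else 0
    Rn=R.from_euler('z',-t).as_matrix()@Rm
    tcp=np.array(tipxyz)-Rn@TIP
    print('tip now',now.round(4),'yaw',ya.round(2),'move cm',(Rm.T@(tcp-p)*100).round(2),'turn',round(t,4))
E
python3 - <<'E'
from h import *
print(TIP)
goto([.5411,-.2508,.14],69.9)
w=load('wrist6.png')
for z in (.094,.098,.102):
    up=[atz(w,120+x/3.55,135+y/4.4,z)[:2]@BX for x,y in((60,352),(690,335))]
    lo=[atz(w,120+x/3.55,135+y/4.4,z)[:2]@BX for x,y in((55,478),(690,460))]
    print(z,np.mean(up),np.mean(lo),np.mean(up+lo))
print(np.array([.5411,-.2508])@BX)
E
```

```text
[0.00556354 0.00147877 0.08923542]
tip now [ 0.5379 -0.1272  0.1529] yaw 69.27 move cm [ -4.66 -11.44   1.36] turn -0.011
0.094 0.5814056916933946 0.6152700409144681 0.5983378663039314
0.098 0.5799856756145565 0.6133824523159443 0.5966840639652504
0.102 0.5785656595357185 0.6114948637174207 0.5950302616265696
0.5940660544786505
```

Emit:
{"api": "servo_tool", "payload": {"moves": [[[-1.2,-3,0,-0.011,1],[-2.4,-6,0,-0.011,1],[-3.6,-9,0,-0.011,1],[-4.75,-11.4,0,-0.011,1],[-4.75,-11.45,0.6,-0.011,1],[-4.75,-11.45,1.0,-0.011,1],[-4.75,-11.45,1.0,-0.011,1]]]}}

```text
clock: 6.68
tool_pos: [0.546, -0.2512, 0.2314]
eef_rot: [0.002, 0.173, 0.985, -0.001]
ft_force: [0.3, 0.9, -1.0]
opening: 0.0107
```

```bash
python3 - <<'E'
from h import *
st();goto([.542,-.2511,.14],69.9)
for n in('wrist','scene','side'):
    i,d=cam(n,n+'7.png')
    p=proj(d,[.54,-.25,.1]).astype(int); u,v=p[0]-40,p[1]-45; print(n,u,v)
    if n!='wrist':cv2.imwrite('pics/z10%s.png'%n,cv2.resize(i[v:v+80,u:u+80],None,fx=7.5,fy=7.5,interpolation=cv2.INTER_CUBIC))
E
```

```text
{'clock': 6.6833, 'tool_pos': [0.546, -0.2512, 0.2314], 'eef_rot': [0.002, 0.1733, 0.9849, -0.001], 'q': [0.2666, 0.5603, 0.1856, 1.668, -0.1222, 0.9203, 1.7206], 'ft_force': [0.2668, 0.9407, -1.011], 'moment': [0.0884, 0.0578, 0.0242], 'opening': 0.0107}
[[-0.94, 0.341, 0.004], [0.341, 0.94, -0.003], [-0.004, -0.001, -1.0]] 0.0187
tip now [ 0.5416 -0.2482  0.1422] yaw 70.04 move cm [-0.14 -0.26  0.22] turn 0.0025
wrist 284 140
scene 232 114
side 304 115
```

View pics/wrist7.png

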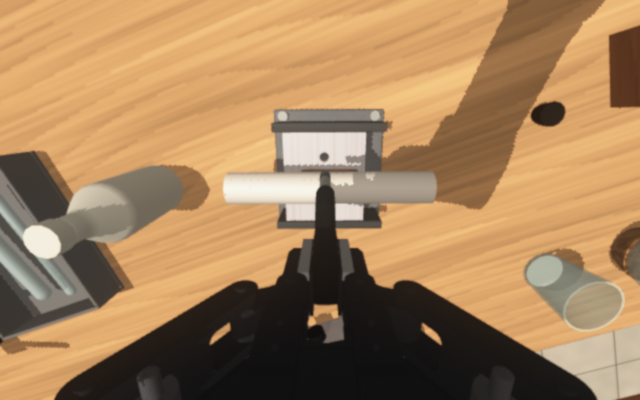

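View pics/z10side.png

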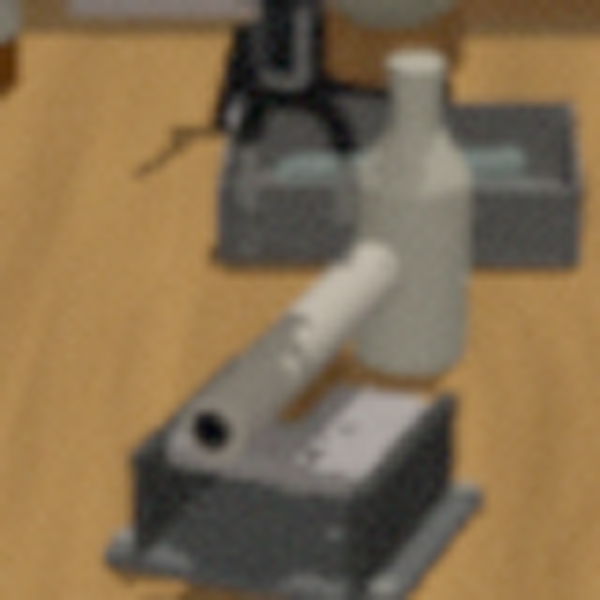

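View pics/z10scene.png

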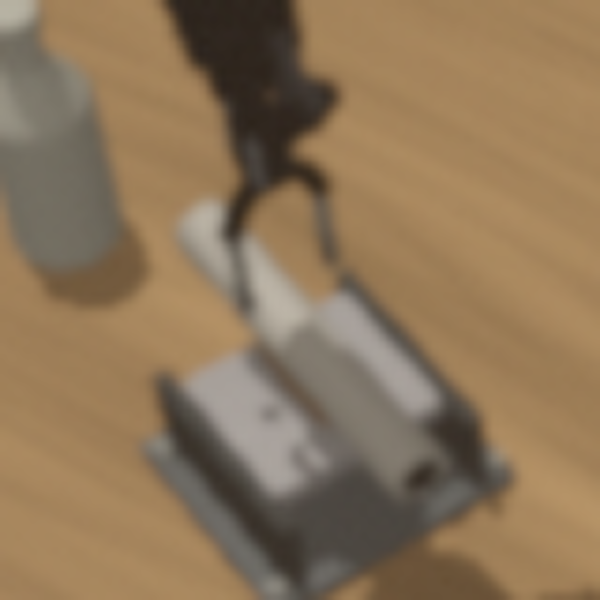

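```bash
python3 - <<'E'
from h import *
w=load('wrist7.png'); i=cv2.imread('pics/wrist7.png')
cv2.imwrite('pics/z11.png',np.clip(1.3*cv2.resize(i[95:235,215:445],None,fx=3.4,fy=4.2,interpolation=cv2.INTER_CUBIC).astype(float),0,255).astype('uint8'))
s=manip.sense();Rm=rot(s['eef_rot']);p=np.array(s['tool_pos'])
near=p+Rm@(TIP+[.024,0,0]);print(near,proj(w,near))
E
```

```text
[ 0.51988684 -0.24056501  0.14332661] [326.99999485 172.25349858]
```

View pics/z11.png

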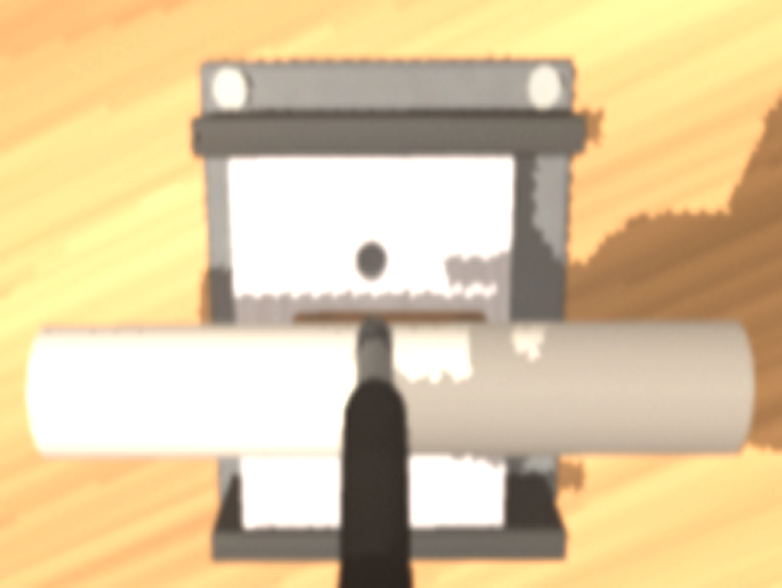

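```bash
python3 - <<'E'
from h import *
w=load('wrist7.png')
hole=atz(w,324.1,156.9,.06)
s=manip.sense();z=s['tool_pos'][2]-.0884
edge=atz(w,325,171.2,z); leg=edge[:2]+.004*BX
print('hole',hole,'leg',leg,z,'diff in B',(hole[:2]-leg)@BX,(hole[:2]-leg)@BY)
print('leg est from TIP', .51989,-.24057)
# tube silhouettes
f=lambda x,y,z:atz(w,215+x/3.4,95+y/4.2,z)
for zz in(.094,.098,.102):
    up=[f(x,y,zz)[:2]@BX for x,y in((50,330),(735,322))];lo=[f(x,y,zz)[:2]@BX for x,y in((50,455),(735,452))]
    print(zz,np.mean(up),np.mean(lo),np.mean(up+lo))
print('leg pair mid along BX',leg@BX+.024,'hole mid',hole[:2]@BX+.024)
for n,p in(('cheekA in',((230,155),(510,155))),('cheekB in',((245,528),(505,528)))):
    print(n,[f(*q,.062)[:2]@BX for q in p])
A,B=f(50,455,.098),f(735,452,.098);print(np.degrees(np.arctan2(B[1]-A[1],B[0]-A[0])))
A,B=f(195,155,.062),f(585,152,.062);print(np.degrees(np.arctan2(B[1]-A[1],B[0]-A[0])))
A,B=f(195,557,.062),f(585,557,.062);print(np.degrees(np.arctan2(B[1]-A[1],B[0]-A[0])))
# camera ray from tube tangents
E
```

```text
hole [ 0.51886903 -0.24320356  0.06      ] leg [ 0.5220657  -0.24309163] 0.14436116524018497 diff in B -0.0029697688425346512 -0.0011881485285806818
leg est from TIP 0.51989 -0.24057
0.094 0.5811737697821573 0.6130350668780653 0.5971044183301113
0.098 0.5803451733478717 0.6117508348082203 0.596048004078046
0.102 0.579516576913586 0.6104666027383754 0.5949915898259808
leg pair mid along BX 0.5975459302143306 hole mid 0.5945761613717959
cheekA in [np.float64(0.5434369676551691), np.float64(0.5437420082850604)]
cheekB in [np.float64(0.6450173972905512), np.float64(0.6452848083977292)]
70.23657326093141
70.34870248561224
70.0316766012802
```

Emit:
{"api": "servo_tool", "payload": {"moves": [[[0.15,-0.15,0,0,1],[0.15,-0.15,0.5,0,1],[0.15,-0.15,1.2,0,1],[0.15,-0.15,1.8,0,1],[0.15,-0.15,2.2,0,1],[0.15,-0.15,2.4,0,1],[0.15,-0.15,2.4,0,1]]]}}

```text
clock: 7.42
tool_pos: [0.5444, -0.2525, 0.2079]
eef_rot: [0.002, 0.173, 0.985, -0.001]
ft_force: [0.2, -0.3, -1.1]
opening: 0.0111
```

```bash
cat > m.py <<'E'
from h import *
import sys
k=sys.argv[1]
st()
s=manip.sense();print('tcp B',np.array(s['tool_pos'][:2])@BX,np.array(s['tool_pos'][:2])@BY)
for n in('wrist','scene','side'):
    i,d=cam(n,n+k+'.png')
    if n=='wrist': u,v,W,H=265,95,120,140;i=np.clip(1.3*i.astype(float),0,255).astype('uint8')
    else:
        p=proj(d,[.54,-.25,.08]).astype(int);W,H=70,70; u,v=p[0]-35,p[1]-35
    print(n,u,v)
    f=4 if n=='wrist' else 7
    cv2.imwrite('pics/q%s%s.png'%(k,n),cv2.resize(i[v:v+H,u:u+W],None,fx=f,fy=f,interpolation=cv2.INTER_CUBIC))
E
python3 m.py 8
```

```text
{'clock': 7.4167, 'tool_pos': [0.5444, -0.2525, 0.2079], 'eef_rot': [0.0024, 0.173, 0.9849, -0.0014], 'q': [0.2727, 0.5851, 0.1802, 1.6972, -0.1282, 0.8655, 1.7294], 'ft_force': [0.1873, -0.3123, -1.1195], 'moment': [-0.0612, 0.0514, 0.0485], 'opening': 0.0111}
[[-0.94, 0.341, 0.004], [0.341, 0.94, -0.004], [-0.005, -0.002, -1.0]] 0.0187
tcp B 0.5977999545508594 -0.05317592050452289
wrist 265 95
scene 237 127
side 309 130
```

View pics/q8wrist.png

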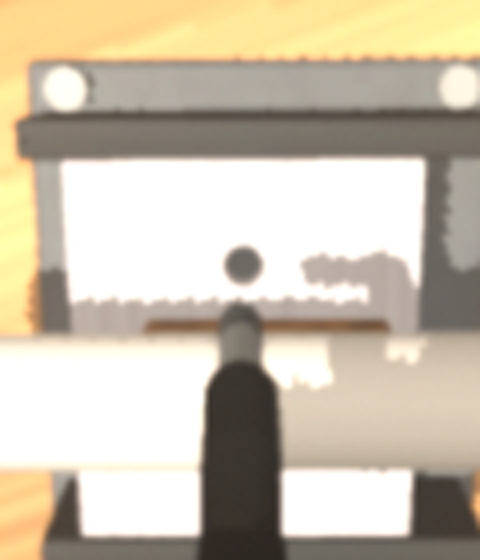

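View pics/q8scene.png

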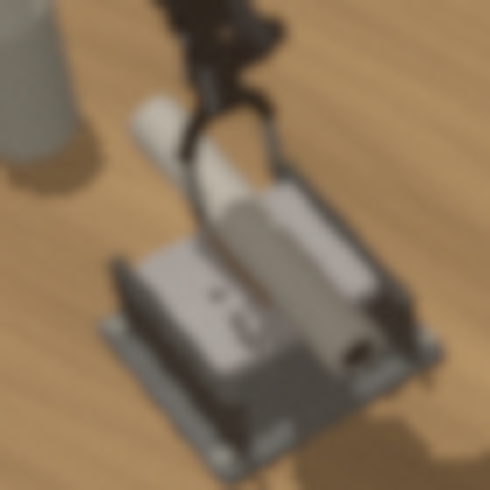

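View pics/q8side.png

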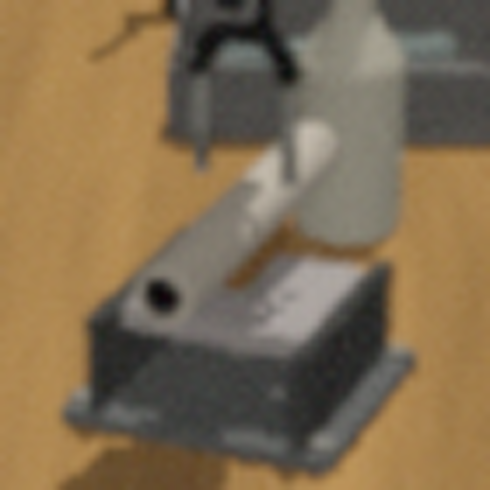

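```bash
python3 - <<'E'
from h import *
w=load('wrist8.png');s=load('scene8.png');d=load('side8.png')
hole=atz(w,325.75,161.25,.06)
for z in(.1185,.1195,.1205):
    edge=atz(w,325,170.8,z); leg=edge[:2]+.004*BX
    print(z,'leg',leg,'hole',hole,'need BX,BY',(hole[:2]-leg)@BX,(hole[:2]-leg)@BY)
# side tips: +x (202,166),-x (289,182)
sp=lambda x,y:(309+x/7,130+y/7); sc=lambda x,y:(237+x/7,127+y/7)
for z in(.1185,.1195,.1205):
    a=atz(d,*sp(202,164),z);b=atz(d,*sp(289,180),z);m=((a+b)/2)[:2];print('side',a,b,np.linalg.norm(a-b),np.degrees(np.arctan2(*(a-b)[[1,0]])),m@BX,m@BY)
print('side hole',[atz(d,*sp(*p),.06) for p in((290,296),(262,318))])
print('hole B',hole[:2]@BX+.024,hole[:2]@BY)
h=atz(s,*sc(218,294),.06)[:2];print('scene far hole mid',h@BX-.024,h@BY)
E
```

```text
0.1185 leg [ 0.52069273 -0.24453651] hole [ 0.51888192 -0.24325708  0.06      ] need BX,BY -0.0021371538289764605 0.0005903935955077782
0.1195 leg [ 0.52050438 -0.24446487] hole [ 0.51888192 -0.24325708  0.06      ] need BX,BY -0.0019356679896683484 0.0005867979422372796
0.1205 leg [ 0.52031602 -0.24439324] hole [ 0.51888192 -0.24325708  0.06      ] need BX,BY -0.001734182150360236 0.0005832022889667811
side [ 0.56409563 -0.27142752  0.1185    ] [ 0.51864069 -0.25235117  0.1185    ] 0.049295630222636604 -22.766625330454172 0.5980747412917411 -0.06302471974622943
side [ 0.56394596 -0.26903689  0.1195    ] [ 0.51857892 -0.24999743  0.1195    ] 0.04920029651476489 -22.766625330454207 0.5971717215905339 -0.06082859642171393
side [ 0.56379628 -0.26664627  0.1205    ] [ 0.51851715 -0.2476437   0.1205    ] 0.049104962806893165 -22.766625330454243 0.5962687018893263 -0.058632473097197595
side hole [array([ 0.51688167, -0.23828323,  0.06      ]), array([ 0.53018731, -0.21183356,  0.06      ])]
hole B 0.5946064144322692 -0.053110931186137654
scene far hole mid 0.5930019074550565 -0.052147091528130796
```

Emit:
{"api": "servo_tool", "payload": {"moves": [[[0.18,0,0,0,1],[0.18,0,0.3,0,1],[0.18,0,0.8,0,1],[0.18,0,1.3,0,1],[0.18,0,1.8,0,1],[0.18,0,2.2,0,1],[0.18,0,2.5,0,1],[0.18,0,2.5,0,1]]]}}

```text
clock: 8.23
tool_pos: [0.543, -0.2521, 0.1829]
eef_rot: [0.002, 0.173, 0.985, -0.001]
ft_force: [-0.8, 0.1, -0.5]
opening: 0.0106
```

```bash
python3 m.py 9
```

```text
{'clock': 8.2333, 'tool_pos': [0.543, -0.2521, 0.1829], 'eef_rot': [0.0025, 0.173, 0.9849, -0.0015], 'q': [0.2774, 0.613, 0.1732, 1.7262, -0.1353, 0.8085, 1.7358], 'ft_force': [-0.805, 0.0852, -0.4762], 'moment': [0.0326, 0.0367, 0.0244], 'opening': 0.0106}
[[-0.94, 0.341, 0.004], [0.341, 0.94, -0.004], [-0.005, -0.002, -1.0]] 0.0187
tcp B 0.5962932326059387 -0.05322231654916267
wrist 265 95
scene 237 127
side 309 130
```

View pics/q9wrist.png

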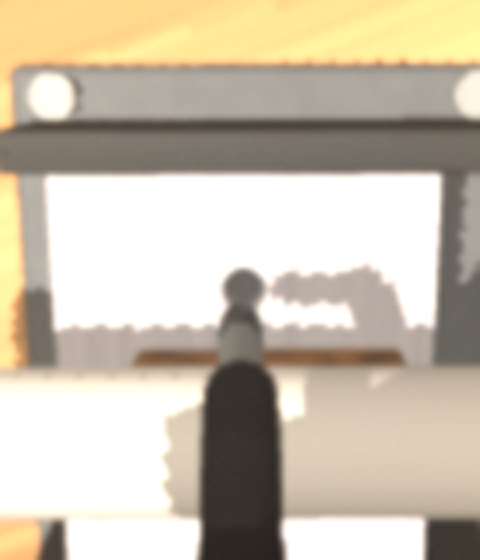

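View pics/q9scene.png

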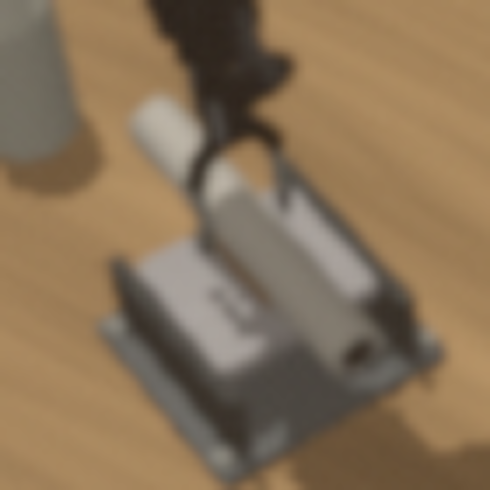

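View pics/q9side.png

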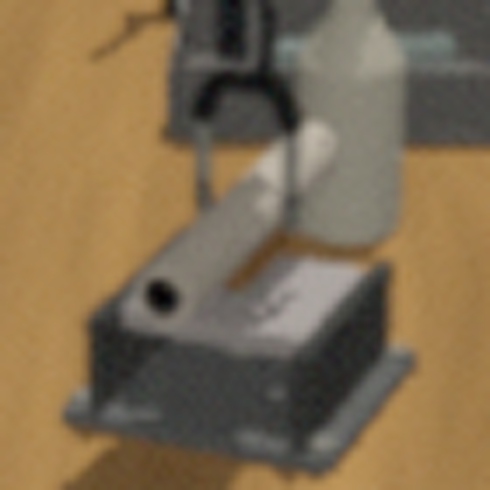

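```bash
python3 - <<'E'
from h import *
w=load('wrist9.png')
hole=atz(w,325.75,166.4,.06); print(hole[:2]@BX+.024,hole[:2]@BY)
for z in(.0935,.0945,.0955):
    leg=atz(w,325,170.9,z)[:2]+.004*BX
    print(z,'need BX,BY',(hole[:2]-leg)@BX,(hole[:2]-leg)@BY)
i=cv2.imread('pics/wrist9.png')[155:190,305:350]
cv2.imwrite('pics/z12.png',cv2.resize(i,None,fx=16,fy=16,interpolation=cv2.INTER_NEAREST))
E
```

```text
0.5938065179774784 -0.05317234325390823
0.0935 need BX,BY -0.0015269181762212853 0.0005988380506478098
0.0945 need BX,BY -0.0013248531151479213 0.0005952250134972193
0.0955 need BX,BY -0.0011227880540744624 0.0005916119763466924
```

View pics/z12.png

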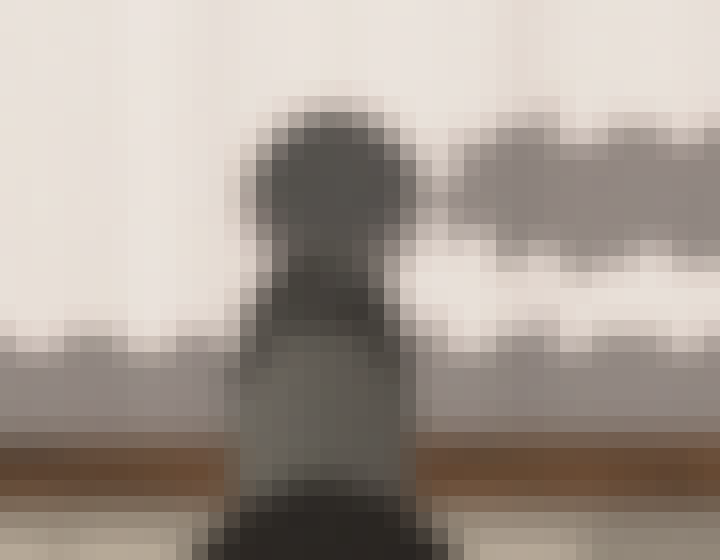

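Emit:
{"api": "servo_tool", "payload": {"moves": [[[0.06,0.02,0.4,0,1],[0.06,0.02,0.9,0,1],[0.06,0.02,1.4,0,1],[0.06,0.02,1.9,0,1],[0.06,0.02,2.3,0,1],[0.06,0.02,2.6,0,1],[0.06,0.02,2.6,0,1],[0.06,0.02,2.6,0,1]]]}}

```text
clock: 9.05
tool_pos: [0.5432, -0.2521, 0.1577]
eef_rot: [0.003, 0.173, 0.985, -0.002]
ft_force: [-0.2, 0.5, -1.1]
opening: 0.0111
```

```bash
python3 m.py 10; python3 - <<'E'
from h import *
i=cv2.imread('pics/wrist10.png')[155:190,305:350]
cv2.imwrite('pics/z13.png',cv2.resize(i,None,fx=16,fy=16,interpolation=cv2.INTER_NEAREST))
E
```

```text
{'clock': 9.05, 'tool_pos': [0.5432, -0.2521, 0.1577], 'eef_rot': [0.0032, 0.173, 0.9849, -0.0017], 'q': [0.2826, 0.6448, 0.1655, 1.749, -0.1428, 0.7525, 1.7421], 'ft_force': [-0.2081, 0.5466, -1.1317], 'moment': [0.0115, -0.0031, 0.0185], 'opening': 0.0111}
[[-0.94, 0.341, 0.006], [0.341, 0.94, -0.004], [-0.007, -0.002, -1.0]] 0.0187
tcp B 0.5964693391153129 -0.053226461129161504
wrist 265 95
scene 237 127
side 309 130
```

View pics/z13.png

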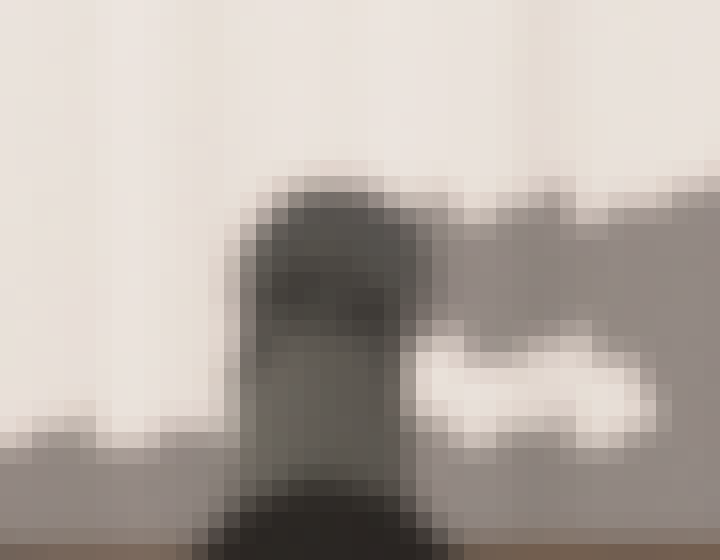

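View pics/q10scene.png

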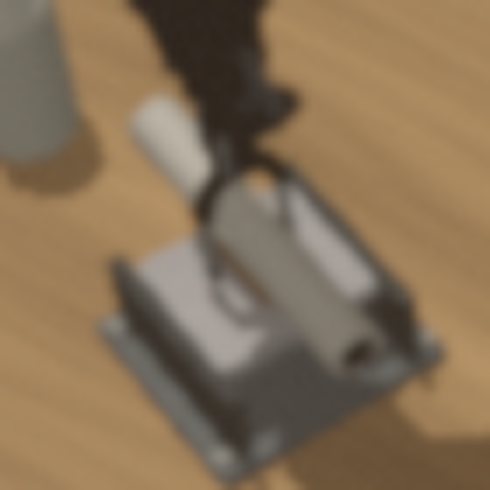

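View pics/q10side.png

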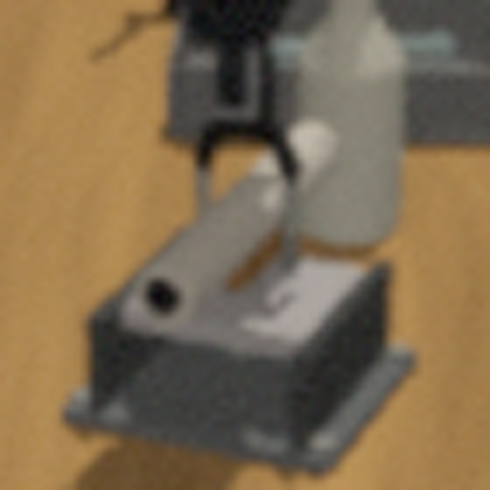

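```bash
python3 - <<'E'
from h import *
w=load('wrist10.png')
th=np.linspace(0,2*np.pi,72)
for bx in(.5936,.5942,.5948):
    c=(bx-.024)*BX-.0532*BY
    P=np.array([proj(w,[*(c+.00525*(np.cos(t)*BX+np.sin(t)*BY)),.06]) for t in th])
    print('hole',bx,'top',P[:,1].min().round(2),'u',P[:,0].min().round(2),P[:,0].max().round(2))
for z in(.068,.0693,.0705):
  for bx in(.593,.594,.595,.596):
    c=(bx-.024)*BX-.0532*BY
    P=np.array([proj(w,[*(c+.003*(np.cos(t)*BX+np.sin(t)*BY)),z]) for t in th])
    Q=np.array([proj(w,[*(c+.004*(np.cos(t)*BX+np.sin(t)*BY)),z+.001]) for t in th])
    print('tip',z,bx,'tip top',P[:,1].min().round(2),'body top',Q[:,1].min().round(2),'u',Q[:,0].min().round(2),Q[:,0].max().round(2))
E
```

```text
hole 0.5936 top 165.14 u 319.56 331.83
hole 0.5942 top 165.84 u 319.57 331.82
hole 0.5948 top 166.54 u 319.57 331.82
tip 0.068 0.593 tip top 168.88 body top 167.91 u 320.83 330.53
tip 0.068 0.594 tip top 170.07 body top 169.11 u 320.84 330.53
tip 0.068 0.595 tip top 171.26 body top 170.31 u 320.85 330.52
tip 0.068 0.596 tip top 172.45 body top 171.51 u 320.86 330.52
tip 0.0693 0.593 tip top 169.18 body top 168.22 u 320.81 330.55
tip 0.0693 0.594 tip top 170.39 body top 169.42 u 320.82 330.55
tip 0.0693 0.595 tip top 171.58 body top 170.63 u 320.83 330.55
tip 0.0693 0.596 tip top 172.78 body top 171.83 u 320.84 330.55
tip 0.0705 0.593 tip top 169.47 body top 168.5 u 320.78 330.58
tip 0.0705 0.594 tip top 170.68 body top 169.71 u 320.79 330.57
tip 0.0705 0.595 tip top 171.88 body top 170.92 u 320.8 330.57
tip 0.0705 0.596 tip top 173.08 body top 172.13 u 320.81 330.57
```

Emit:
{"api": "servo_tool", "payload": {"moves": [[[0.06,0.06,0.2,0,1],[0.06,0.06,0.4,0,1],[0.06,0.06,0.6,0,1],[0.06,0.06,0.8,0,1],[0.06,0.06,0.95,0,1],[0.06,0.06,1.1,0,1],[0.06,0.06,1.1,0,1]]]}}

```text
clock: 9.78
tool_pos: [0.543, -0.2514, 0.1468]
eef_rot: [0.003, 0.173, 0.985, -0.002]
ft_force: [-0.4, 0.0, -0.6]
opening: 0.0105
```

```bash
python3 m.py 11; python3 - <<'E'
from h import *
i=cv2.imread('pics/wrist11.png')[155:190,305:350]
cv2.imwrite('pics/z14.png',cv2.resize(i,None,fx=16,fy=16,interpolation=cv2.INTER_NEAREST))
E
```

```text
{'clock': 9.7833, 'tool_pos': [0.543, -0.2514, 0.1468], 'eef_rot': [0.0033, 0.173, 0.9849, -0.0017], 'q': [0.284, 0.6586, 0.1618, 1.7592, -0.1461, 0.7282, 1.7441], 'ft_force': [-0.3873, 0.025, -0.5525], 'moment': [-0.0184, 0.0141, -0.066], 'opening': 0.0105}
[[-0.94, 0.341, 0.006], [0.341, 0.94, -0.004], [-0.007, -0.002, -1.0]] 0.0187
tcp B 0.5960355453870381 -0.05262210773407904
wrist 265 95
scene 237 127
side 309 130
```

View pics/z14.png

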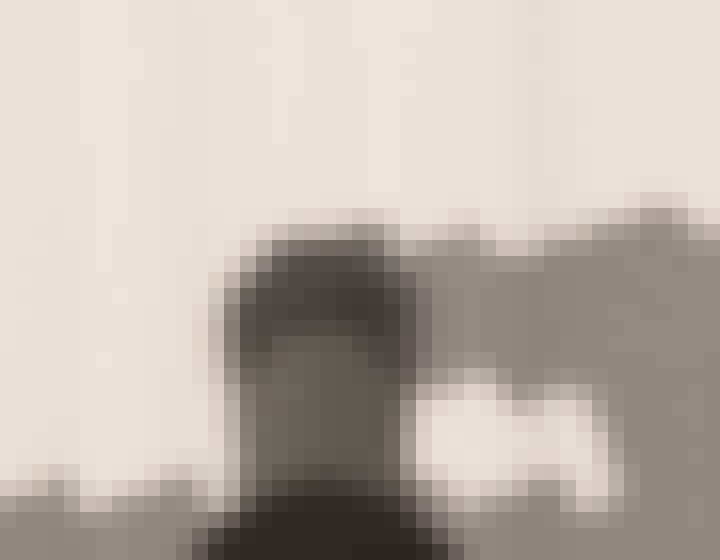

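View pics/q11side.png

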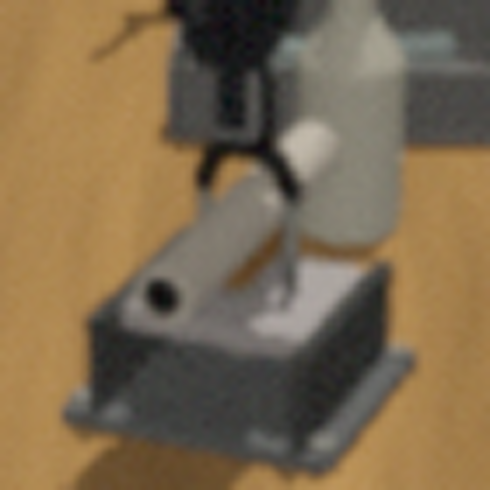

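Emit:
{"api": "servo_tool", "payload": {"moves": [[[0,0,0.1,0,1],[0,0,0.2,0,1],[0,0,0.3,0,1],[0,0,0.4,0,1],[0,0,0.4,0,1]]]}}

```text
clock: 10.35
tool_pos: [0.5431, -0.2515, 0.1429]
eef_rot: [0.003, 0.173, 0.985, -0.002]
ft_force: [0.2, 0.6, -0.6]
opening: 0.0107
```

Emit:
{"api": "servo_tool", "payload": {"moves": [[[0,0,0.1,0,1],[0,0,0.2,0,1],[0,0,0.3,0,1],[0,0,0.4,0,1],[0,0,0.5,0,1],[0,0,0.5,0,1]]]}}

```text
clock: 10.85
tool_pos: [0.543, -0.2515, 0.1377]
eef_rot: [0.003, 0.173, 0.985, -0.002]
ft_force: [0.3, -0.4, 0.1]
opening: 0.0111
```

```bash
python3 m.py 12; python3 - <<'E'
from h import *
i=cv2.imread('pics/wrist12.png')[155:195,305:350]
cv2.imwrite('pics/z15.png',cv2.resize(i,None,fx=14,fy=14,interpolation=cv2.INTER_NEAREST))
E
```

```text
{'clock': 10.85, 'tool_pos': [0.543, -0.2515, 0.1377], 'eef_rot': [0.0033, 0.173, 0.9849, -0.0017], 'q': [0.2861, 0.671, 0.1587, 1.7657, -0.1488, 0.7094, 1.7464], 'ft_force': [0.2872, -0.4046, 0.0853], 'moment': [0.0306, -0.0249, -0.0267], 'opening': 0.0111}
[[-0.94, 0.341, 0.006], [0.341, 0.94, -0.004], [-0.007, -0.002, -1.0]] 0.0187
tcp B 0.5960649204477272 -0.05266084802150765
wrist 265 95
scene 237 127
side 309 130
```

View pics/z15.png

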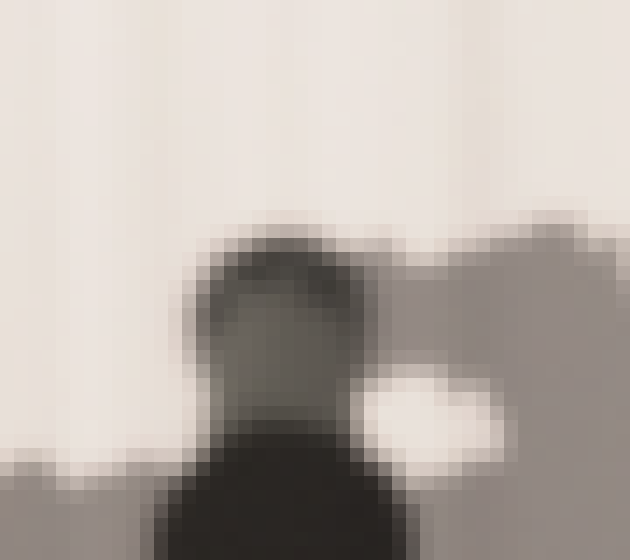

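View pics/q12scene.png

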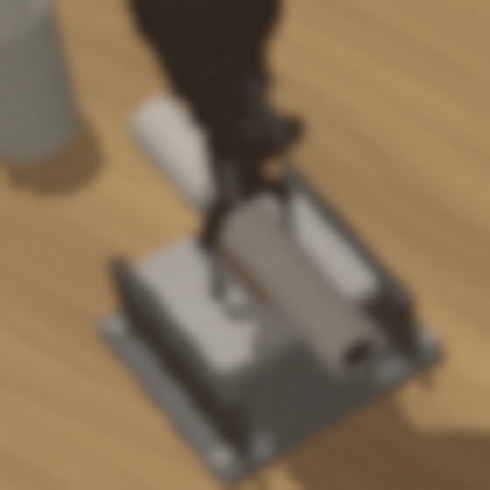

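Emit:
{"api": "servo_tool", "payload": {"moves": [[[0,0,0.1,0,1],[0,0,0.2,0,1],[0,0,0.3,0,1],[0,0,0.4,0,1],[0,0,0.5,0,1],[0,0,0.6,0,1],[0,0,0.6,0,1]]]}}

```text
clock: 11.58
tool_pos: [0.5432, -0.2516, 0.1325]
eef_rot: [0.004, 0.173, 0.985, -0.002]
ft_force: [-1.7, 0.9, 4.0]
opening: 0.0107
```

Emit:
{"api": "servo_tool", "payload": {"moves": [[[0,0,0.07,0,1],[0,0,0.14,0,1],[0,0,0.2,0,1],[0,0,0.26,0,1],[0,0,0.3,0,1],[0,0,0.3,0,1]]]}}

```text
clock: 12.08
tool_pos: [0.5432, -0.2516, 0.1304]
eef_rot: [0.004, 0.173, 0.985, -0.002]
ft_force: [-1.9, 1.1, 7.3]
opening: 0.0108
```

Emit:
{"api": "servo_tool", "payload": {"moves": [[[0,0,0.1,0,1],[0,0,0.2,0,1],[0,0,0.3,0,1],[0,0,0.4,0,1],[0,0,0.4,0,1]]]}}

```text
clock: 12.5
tool_pos: [0.5432, -0.2517, 0.1272]
eef_rot: [0.004, 0.173, 0.985, -0.002]
ft_force: [-2.3, 1.2, 7.3]
opening: 0.011
```

Emit:
{"api": "servo_tool", "payload": {"moves": [[[0,0,0.1,0,1],[0,0,0.2,0,1],[0,0,0.3,0,1],[0,0,0.4,0,1],[0,0,0.4,0,1]]]}}

```text
clock: 12.92
tool_pos: [0.5432, -0.2517, 0.124]
eef_rot: [0.004, 0.173, 0.985, -0.001]
ft_force: [-2.6, 0.3, 6.9]
opening: 0.0106
```

Emit:
{"api": "servo_tool", "payload": {"moves": [[[0,0,0.1,0,1],[0,0,0.2,0,1],[0,0,0.3,0,1],[0,0,0.4,0,1],[0,0,0.4,0,1]]]}}

```text
clock: 13.33
tool_pos: [0.5432, -0.2517, 0.1209]
eef_rot: [0.004, 0.173, 0.985, -0.001]
ft_force: [-1.6, 1.8, 6.6]
opening: 0.0108
```

```bash
python3 m.py 13; python3 - <<'E'
from h import *
i=cv2.imread('pics/wrist13.png')[130:260,230:420]
cv2.imwrite('pics/z16.png',cv2.resize(i,None,fx=4,fy=4,interpolation=cv2.INTER_CUBIC))
E
```

```text
{'clock': 13.3333, 'tool_pos': [0.5432, -0.2517, 0.1209], 'eef_rot': [0.0042, 0.1732, 0.9849, -0.0014], 'q': [0.2913, 0.694, 0.1518, 1.7777, -0.1547, 0.6726, 1.7515], 'ft_force': [-1.5804, 1.8306, 6.6233], 'moment': [0.2919, 0.5484, -0.0209], 'opening': 0.0108}
[[-0.94, 0.341, 0.008], [0.341, 0.94, -0.004], [-0.009, -0.001, -1.0]] 0.0187
tcp B 0.5963739977326582 -0.052754453074862186
wrist 265 95
scene 237 127
side 309 130
```

View pics/z16.png

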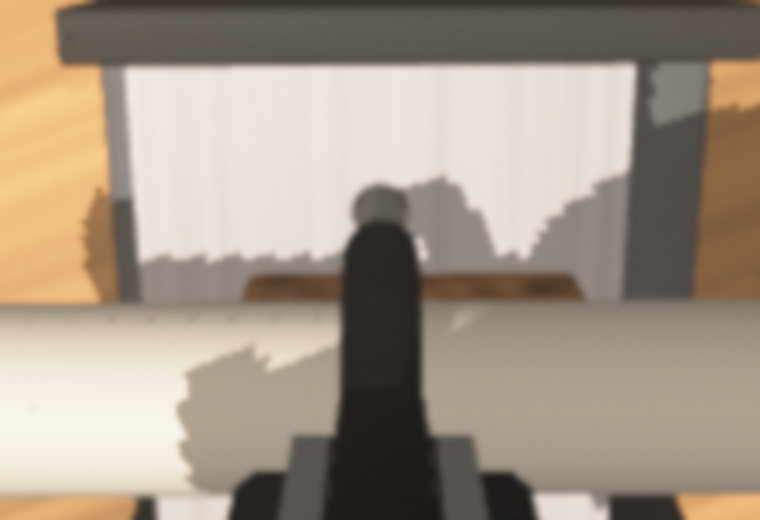

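View pics/q13side.png

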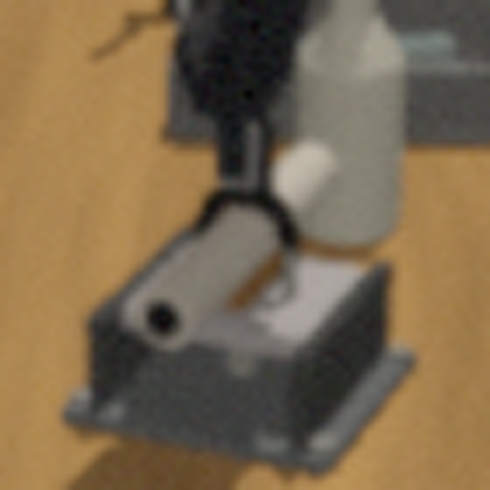

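Emit:
{"api": "servo_tool", "payload": {"moves": [[[0,0,0.1,0,1],[0,0,0.2,0,1],[0,0,0.25,0,1],[0,0,0.3,0,1],[0,0,0.3,0,1]]]}}

```text
clock: 13.9
tool_pos: [0.5433, -0.2516, 0.1187]
eef_rot: [0.004, 0.173, 0.985, -0.001]
ft_force: [-1.9, 0.8, 6.2]
opening: 0.0108
```

Emit:
{"api": "servo_tool", "payload": {"moves": [[[0,0,0.1,0,1],[0,0,0.15,0,1],[0,0,0.2,0,1],[0,0,0.2,0,1]]]}}

```text
clock: 14.23
tool_pos: [0.5433, -0.2516, 0.1176]
eef_rot: [0.004, 0.173, 0.985, -0.001]
ft_force: [-2.3, 1.6, 6.9]
opening: 0.0107
```

Not at the stop yet (force still at the friction level); pressing on in small steps.

Emit:
{"api": "servo_tool", "payload": {"moves": [[[0,0,0.1,0,1],[0,0,0.15,0,1],[0,0,0.2,0,1],[0,0,0.2,0,1]]]}}

```text
clock: 14.57
tool_pos: [0.5433, -0.2517, 0.1172]
eef_rot: [0.005, 0.173, 0.985, -0.001]
ft_force: [-3.8, 1.3, 12.7]
opening: 0.0108
```

Emit:
{"api": "servo_tool", "payload": {"moves": [[[0,0,0.1,0,1],[0,0,0.15,0,1],[0,0,0.2,0,1],[0,0,0.2,0,1]]]}}

```text
clock: 14.9
tool_pos: [0.5433, -0.2517, 0.1171]
eef_rot: [0.005, 0.173, 0.985, -0.001]
ft_force: [-3.4, 2.1, 14.8]
opening: 0.011
```

Emit:
{"api": "servo_tool", "payload": {"moves": [[[0,0,0.1,0,1],[0,0,0.2,0,1],[0,0,0.25,0,1],[0,0,0.25,0,1]]]}}

```text
clock: 15.23
tool_pos: [0.5433, -0.2517, 0.117]
eef_rot: [0.005, 0.173, 0.985, -0.001]
ft_force: [-4.8, 1.8, 18.8]
opening: 0.0112
```

```bash
python3 m.py 14; python3 - <<'E'
from h import *
i=cv2.imread('pics/wrist14.png')[130:260,230:420]
cv2.imwrite('pics/z17.png',cv2.resize(i,None,fx=4,fy=4,interpolation=cv2.INTER_CUBIC))
E
```

```text
{'clock': 15.2333, 'tool_pos': [0.5433, -0.2517, 0.117], 'eef_rot': [0.0054, 0.1735, 0.9848, -0.0008], 'q': [0.2942, 0.6986, 0.1489, 1.7819, -0.1574, 0.6616, 1.7541], 'ft_force': [-4.8163, 1.7871, 18.7706], 'moment': [0.6504, 1.2086, -0.0], 'opening': 0.0112}
[[-0.94, 0.342, 0.01], [0.342, 0.94, -0.003], [-0.011, 0.0, -1.0]] 0.0187
tcp B 0.5964585129898256 -0.05281223053911833
wrist 265 95
scene 237 127
side 309 130
```

View pics/z17.png

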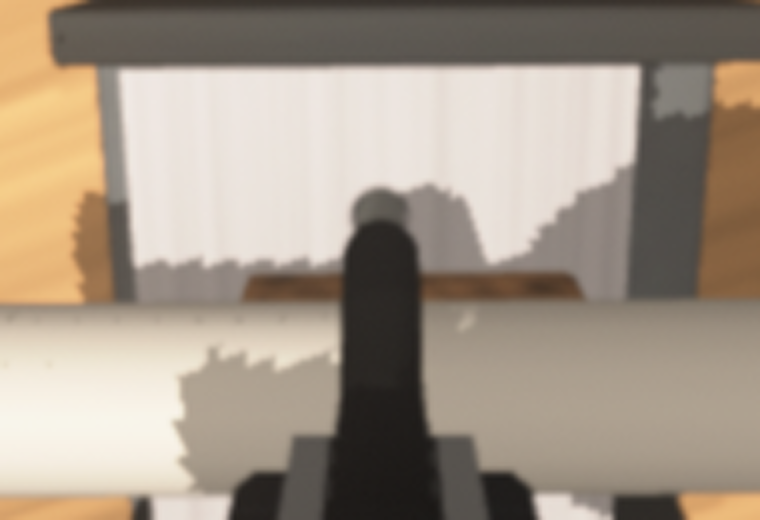

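View pics/q14side.png

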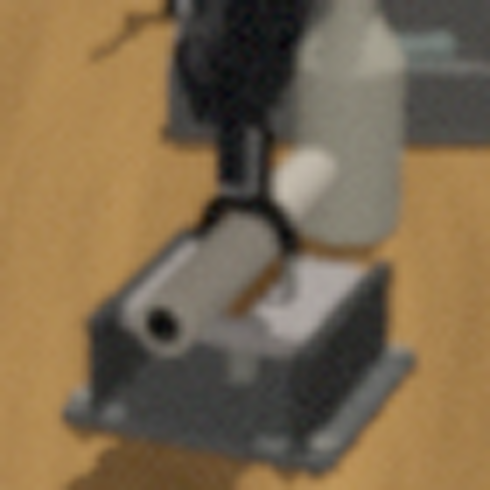

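Emit:
{"api": "servo_tool", "payload": {"moves": [[[0,0,0,0,1],[0,0,0,0,0.6],[0,0,0,0,0.2],[0,0,0,0,0],[0,0,0,0,0],[0,0,0,0,0]]]}}

```text
clock: 15.88
tool_pos: [0.5432, -0.2517, 0.1166]
eef_rot: [0.005, 0.173, 0.985, -0.001]
ft_force: [-0.1, 0.3, 1.0]
opening: 0.0424
```

Emit:
{"api": "servo_tool", "payload": {"moves": [[[0,0,-0.5,0,0],[0,0,-1.5,0,0],[0,0,-3,0,0],[0,0,-5,0,0],[0,0,-7.5,0,0],[0,0,-10,0,0],[0,0,-12,0,0],[0,0,-12,0,0]]]}}

```text
clock: 16.55
tool_pos: [0.5445, -0.2527, 0.2421]
eef_rot: [0.01, 0.174, 0.985, -0.002]
ft_force: [1.1, 0.6, 0.0]
opening: 0.0428
```

```bash
python3 m.py 15; python3 - <<'E'
from h import *
i=cv2.imread('pics/wrist15.png'); cv2.imwrite('pics/z18.png',cv2.resize(i[90:260,200:450],None,fx=3,fy=3,interpolation=cv2.INTER_CUBIC))
E
```

```text
{'clock': 16.55, 'tool_pos': [0.5445, -0.2527, 0.2421], 'eef_rot': [0.0097, 0.1736, 0.9848, -0.0018], 'q': [0.2684, 0.54, 0.1874, 1.6726, -0.1223, 0.9205, 1.7239], 'ft_force': [1.0708, 0.5635, 0.0067], 'moment': [-0.0099, -0.0136, -0.0156], 'opening': 0.0428}
[[-0.94, 0.342, 0.018], [0.342, 0.94, -0.007], [-0.02, -0.0, -1.0]] 0.0187
tcp B 0.5979476382203585 -0.05329970018000496
wrist 265 95
scene 237 127
side 309 130
```

View pics/z18.png

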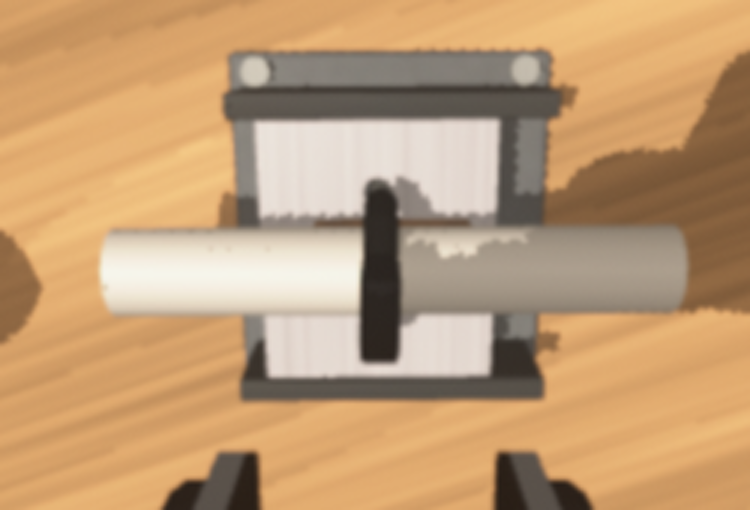

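View pics/q15side.png

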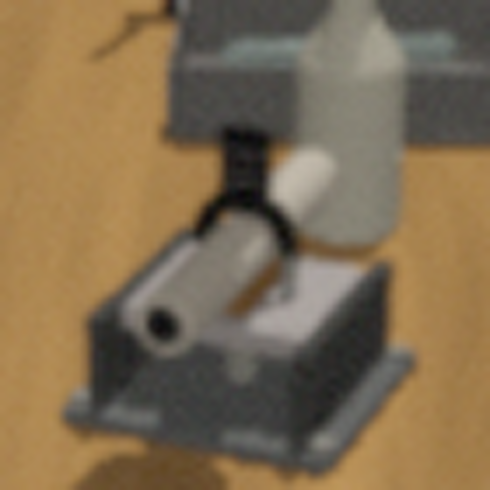

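View pics/scene15.png

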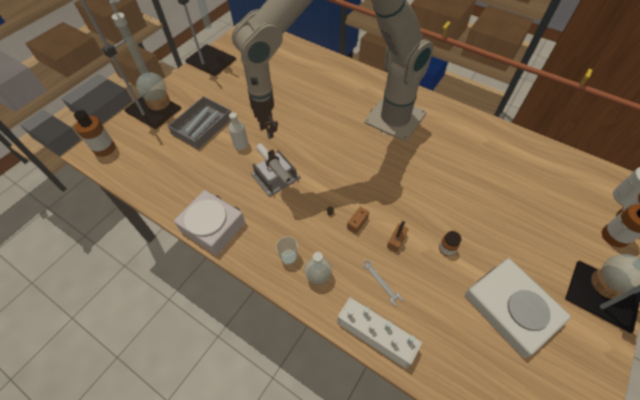

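```bash
python3 - <<'E'
from h import *
w=load('wrist15.png');d=load('side15.png')
print(tri([(w,326.7,198.3),(d,344,148.6)]))
print('pred lug top', proj(d,[.5417,-.2511,.148]),proj(w,[.5417,-.2511,.148]))
manip.job_done()
E
```

```text
(array([ 0.54204096, -0.25099944,  0.1460936 ]), [array([-0.3, -1.1]), array([-0.3, -0.1])])
pred lug top [343.82924242 147.99309688] [326.1705232  197.52883988]
the job is handed in; nothing more can be done
```

I fitted the wide U-bolt over the ceramic tube, pressed the saddle to its stop, let go and handed the job in at about 16.6 s.

- **Fit:** Both legs went through the plate holes with no measurable force on the way in. The last pictures show the U-bolt upright astride the tube with the gripper clear, and nothing else visibly moved.
- **Press:** The saddle moved steadily at about 7 N. At the stop the force rose to 18.8 N with only about 0.1 mm more travel. The highest force I read was under 20 N, against the 30 N limit.
- **Height check:** I measured the top of the lug at about 146 mm, where the fully seated height should be 148 mm. That 2 mm gap is within the camera calibration, and the gripper height at the stop put the lug's centre at about 129–130 mm, against 130 mm given.
- **Disagreement:** While I was lining up, the cameras differed by up to 3–4 mm on where the leg tips were across the tube. I settled this with closer wrist-camera pictures before lowering the legs into the holes.

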